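# Clear the tray and unhook the blue colour bin into it

## Robot

A 7-joint arm with a two-finger parallel gripper is mounted at the origin on the work surface. World frame = base frame: x ahead of the robot, y to its left, z up, the work surface at z = 0. Lengths are in m, angles in rad, forces in N, time in s.
With the tool pointing down it reaches from about 0.4 to 0.85 m from the base axis. Payload 4.5 kg.
Tool frame: the origin (TCP) lies between the finger pads; the fingertips stand r.tip_reach ahead of it and the grasp point (between the pads) lies 11 mm behind it (r.tip_reach is the distance from the TCP to the fingertips, in m); z points along the fingers, y is the line along which they close (so a half turn about z gives the same grasp; the last joint's range is limited). The gripper opens to 88 mm and grips with 3 to 60 N. Pads are 18 mm wide; open, the fingers measure 123 mm over their backs; the gripper's body (75 mm by 187 mm) begins 45 mm behind the grasp point.
Start: joints at [-1.314, 0.689, -0.195, 1.565, 0.157, 0.902, -0.215], TCP at [0.138, 0.61, 0.247] pointing down, gripper open.
Joint ranges: [-3.01, 3.01], [-0.46, 2.08], [-1.47, 1.51], [0.13, 2.56], [-1, 4.14], [0.04, 2.09], [-2.66, 2.66]. Speed limits (rad/s): [2.57, 2.57, 3.14, 3.14, 3.14, 3.14, 3.14].

## Interface

Orientations are given as a unit quaternion [x, y, z, w].
In Python, from plant import r, vision, workorder gives the robot as it stands.
- The arm moves only by the tool drive_tool, never from a script. Its argument "targets" is a list of rows, each an object of numbers: "tx", "ty", "tz": the shift along the world's x, y, z in units of 0.03 m (1.0 is 0.03 m); "wx", "wy", "wz": the turn, a rotation vector about the world's x, y, z in units of 60 degrees (1.0 is 60 degrees); "claw": the opening, from -1 (shut) to 1 (fully open). A call has exactly 8 rows; each row shifts and turns the commanded pose from where the row before left it; what a row does not reach is not made up. A row lasts 1/10 s, in which the tool goes at most 50 mm and 8.59 degrees, less where a joint would pass 70% of its speed; a pose out of reach is approached as far as the arm can. A call with a number of a shift or a turn outside -1 to 1 is refused whole. A call with a gripper value outside its range is refused whole. The fingers move at their own pace and stop on an object; "force" is the grip in N (left out, the last holds). Time passes only in rows, so rows that do not move let the fingers close, or fill a call up. It gives the time, the measured TCP pose, the force, the opening and the grip force at its end, in the units of the state.
- r.get_state(): the state, without advancing time (a new reading comes with each control period).
- vision.snapshot(name): name is "side" or "top"; returns a dict with "image" (384x512x3 uint8, blue, green, red), "range_z" (384x512 float32, m along the optical axis (not along the pixel's ray), 0 where there is no reading), "K" (3x3 intrinsics, pixels), "dist" ([k1, k2, p1, p2, k3] as OpenCV has them; the pictures are not rectified), "cam_to_world" (4x4, takes a point from camera to world coordinates). Camera axes: x right, y up, looking along -z (the intrinsics and any distortion apply to the point x, -y, -z); pixel columns grow to the right and rows downward; lengths in m; the calibration is good to about 2 mm. A picture is of the moment at which its call begins.
- workorder.finish_job(): hands the job in; it is judged then, once.
The state is a dict: "clock": time; "q": joint angles; "qd": joint speeds; "joint_torque": joint torques, N m; "tool_pos": TCP position; "eef_rot": TCP orientation; "contact_force": force on the tool from outside, world axes, zero at the start; "moment": the same for the moment, N m; "opening": opening from 0.0 (shut) to 1.0 (fully open); "finger_force": force on a finger pad.
Only numpy, scipy, OpenCV 4.12 (cv2) and the standard library are available. Lean on these libraries where they do the work, as an engineer would, in place of code of your own. Each camera call takes 0.05 s, during which the arm holds its last target. There are 200 camera calls.

## Task

First clear the wooden paddle off the steel tray and lay it flat on the bench beside it. Then take the blue bin of cobalt colour slices down from the rod panel, raising its front to free the hook, and set it down gently, not dropped, flat inside the tray with all three slices still in it. Leave the red and yellow bins hanging and the bottle and the tin where they are.

Things in the scene. Friction and masses are not known exactly. Their poses are not given: they have to be found in the camera images.
- panel: Fixed stand of steel rods in a blue frame, 400 mm wide (y), 266 high. Origin on the bench below the rods, mid width; x through it to its back (bins hang on the -x side), z up, yaw within 0.2. Level rods: 6 mm thick, axes at x 0, z 48, 86, 124, 162, 200, 238 mm; uprights welded behind, 50 mm apart. Frame x -10..10, top tube z 252..266. Feet x -40..80 mm at y -190, +190, 12 high.
- rod_low (a point): Point on the axis of the panel's level rod 200 mm above the bench, at mid width; axes of the panel. The tongues of the hung bins lie on this rod, so a bin tilts up about it.
- rod_up (a point): Point on the axis of the level rod 238 mm above the bench, the highest below the frame's top tube, at mid width; axes of the panel. The lips of the hung bins stand up behind this rod, which keeps them from being drawn out.
- blue_bin: Bin to move: blue, open on top, 90 mm (x) by 56 (y) by 62 high, 0.13 to 0.22 kg. Origin: centre of underside; z up, +x to its back and the panel, front wall at -45, small lip to -51. Flat side walls 3 mm thick, 62 high from x -22 to 45, only 36 high forward of that (slanted web just for looks), as is the front. Hangs in any of three places, x 48 before the rods, z 145. Grip it across its sides.
- blue_hook (a point): Tip of the blue bin's steel hook; axes of the bin. In the bin frame the hook, 24 mm wide, is a level tongue x 45..56, z 58..62, ending in a turned-up lip x 52..56, z up to 96 mm; this point is at (54, 0, 96). To free it: raise the front 35 to 45 degrees about rod_low, draw 12 to 20 mm along the bin's own -x (hook passes rod_low), then about 20 mm along its own -z (lip passes under rod_up), then out.
- red_bin: Red bin, same shape and hook, 0.22 kg, its slices fixed in it; left hanging. The bins hang about 100 mm apart centre to centre, with some 40 mm free between them.
- yellow_bin: Yellow bin, same shape and hook, 0.22 kg, its slices fixed in it; left hanging.
- slice1: Loose cobalt-blue glass disc, 22 mm across, 20 mm high, 20 g, standing in the blue bin. Origin: centre of its underside; z along its axis.
- slice2: Second loose blue disc in the blue bin, the same.
- slice3: Third loose blue disc in the blue bin, the same.
- blue_mid (a point): Point in the blue bin, on its middle line 20 mm above its underside; axes of the bin.
- tray: Fixed shallow steel tray on the bench, to the robot's left or right, 130 mm (x) by 100 (y) outside, 12 high, walls and floor 4 mm, so 122 by 92 mm inside. Origin: centre of its underside; x along its length, turned up to 0.4 rad from the robot's x.
- bottle: Amber glass bottle standing on the bench on the side where the tray is not, 66 mm across, 170 mm high, 0.4 kg. Origin: centre of its underside. To be left alone.
- paddle: One-piece wooden shaping paddle, 212 mm long (x), 18 thick, 0.14 kg, lying flat across the two long walls of the tray, 12 mm above the bench, to be cleared. Blade 80 by 70 mm from x 26 to 106, handle 20 mm wide from x -106 to 26; balance point near x 26. Origin: underside, mid length; z up.
- tin: Plain metal tin, 60 mm across, 75 high, 0.25 kg, standing on the bench in front of the panel under the hung bins. Origin: centre of its underside. To be left alone.

How it is judged:
On the way, in this order (a step that is already met when the one before it is completed fails the run):
1. the paddle is off the tray, lying flat on the bench, released (height (world z) of paddle below 0.004 m and angle between paddle's own z axis and vertical below 0.05 rad and linear speed of paddle below 0.02 m/s and contact force between the fingers and paddle below 0.05 N), for 0.2 s.
2. the front of the blue bin is raised while it is still at the panel (angle between blue_bin's own z axis and vertical above 0.2 rad and x of blue_bin in the frame of panel above -0.11 m), for 0.1 s.
3. the blue bin is off the panel: wholly in front of the rods, held above the bench, its slices aboard (x of blue_bin in the frame of panel below -0.11 m and height (world z) of blue_bin above 0.06 m and distance between each of slice1, slice2, slice3 and blue_mid below 0.07 m), for 0.1 s.
At the end, for the whole second after the job is handed in: Blue bin flat on the tray floor in the rim (within 3.5 mm of the floor, tilt under 0.06 rad, centres within 35 mm), released, still, three slices inside; paddle flat on the bench (within 4 mm); red and yellow bins hanging within 15 mm, bottle (upright) and tin within 30 mm of their starts (all of step 1 and z of blue_bin in the frame of tray between 0.001 and 0.0075 m and angle between blue_bin's own z axis and vertical below 0.06 rad and horizontal distance between blue_bin and tray below 0.035 m and linear speed of blue_bin below 0.01 m/s and contact force between the fingers and blue_bin below 0.05 N and x of slice1 in the frame of blue_bin between -0.047 and 0.047 m and y of slice1 in the frame of blue_bin between -0.028 and 0.028 m and z of each of slice1, slice2, slice3 in the frame of blue_bin below 0.05 m and x of slice2 in the frame of blue_bin between -0.047 and 0.047 m and y of slice2 in the frame of blue_bin between -0.028 and 0.028 m and x of slice3 in the frame of blue_bin between -0.047 and 0.047 m and y of slice3 in the frame of blue_bin between -0.028 and 0.028 m and distance of each of red_bin, yellow_bin from where it was at the start of the episode below 0.015 m and distance of each of bottle, tin from where it was at the start of the episode below 0.03 m and angle between bottle's own z axis and vertical below 0.1 rad); the robot touches nothing.
It fails at once if a slice is spilled from the blue bin (distance between any of slice1, slice2, slice3 and blue_mid above 0.085 m).
It fails at once if the blue bin is dropped (falls freely 10 mm or more) (contact force between the fingers and blue_bin below 0.05 N and linear speed of blue_bin above 0.45 m/s).
It fails at once if the red or yellow bin is shifted more than 30 mm or knocked off (distance of any of red_bin, yellow_bin from where it was at the start of the episode above 0.03 m).
It fails at once if the bottle or tin is shifted more than 50 mm or the bottle knocked over (distance of any of bottle, tin from where it was at the start of the episode above 0.05 m or angle between bottle's own z axis and vertical above 0.5 rad).
It also fails if it takes over 69 s, if anything falls off the work surface, if the arm or the gripper's body presses on something with over 40 N, if the wrist force passes 120 N, or if a joint passes its speed limit or range.

## Working session

There is one attempt and no reset: what is moved stays moved. The work goes in short steps, Python scripts to look and compute and a tool call to move; the robot and the scene stay as the last step left them, time stands still between calls to the robot, and variables do not carry over. Pictures are saved under pics/ and viewed, at most 10 in all, crops included, and the job is handed in when it is done.

Besides the shell and the picture viewer there is one more tool, called after "Call:" as name([rows], argument=value, ...), one row to a line, values as JSON. drive_tool: Moves the arm, as the interface text tells. Its arguments: {"type":"object","properties":{"targets":{"type":"array","items":{"type":"object","properties":{"tx":{"type":"number"},"ty":{"type":"number"},"tz":{"type":"number"},"wx":{"type":"number"},"wy":{"type":"number"},"wz":{"type":"number"},"claw":{"type":"number"}}}},"force":{"type":"number"}},"required":["targets"]}

```bash
mkdir -p pics
cat > h.py <<'E'
import numpy as np,cv2
from plant import r,vision,workorder
def snap(n):
    return vision.snapshot(n)
def pts(s):
    K,D,T=s["K"],s["dist"],s["cam_to_world"]
    h,w=s["range_z"].shape
    u,v=np.meshgrid(np.arange(w),np.arange(h))
    p=cv2.undistortPoints(np.stack([u,v],-1).reshape(-1,1,2).astype(np.float64),np.array(K,float),np.array(D,float)).reshape(h,w,2)
    z=s["range_z"].astype(float)
    c=np.stack([p[...,0]*z,-p[...,1]*z,-z],-1)
    W=c@T[:3,:3].T+T[:3,3]
    W[z==0]=np.nan
    return W
E
python3 - <<'E'
from h import *
st=r.get_state();print(st,r.tip_reach)
for n in("side","top"):
    s=snap(n);cv2.imwrite(f"pics/{n}0.png",s["image"]);np.savez(f"{n}0.npz",**s)
    W=pts(s);print(n,s["K"],s["dist"],s["cam_to_world"],np.nanmean(s["range_z"]>0))
E
```

```text
{'clock': 0.0, 'q': array([-1.3142106 ,  0.68995182, -0.19452967,  1.56632638,  0.15728139,
        0.90251194, -0.21514453]), 'qd': array([-0.00066074, -0.0001514 , -0.00016321, -0.00168718, -0.00025841,
       -0.00033086,  0.00078567]), 'joint_torque': array([ 2.88865158e-04, -5.27578461e+01, -1.26686029e+00, -1.53434408e+01,
       -5.26822940e-02,  6.69602567e-03,  1.78013343e-04]), 'tool_pos': array([0.13799216, 0.60894806, 0.2459352 ]), 'eef_rot': array([ 1.11143576e-01,  9.93803949e-01, -9.02415991e-04, -4.47780988e-05]), 'contact_force': array([-0.4459403 , -0.21405938, -0.56907962]), 'moment': array([-0.00741943,  0.06033774,  0.0023736 ]), 'finger_force': 0.0, 'opening': 0.9999618611881528} 0.008
side [[416.40454207   0.         259.84730449]
 [  0.         416.40454207 197.26789471]
 [  0.           0.           1.        ]] [-0.037929  0.        0.        0.        0.      ] [[-0.98732056  0.12122484 -0.10248243  0.42675651]
 [-0.15857094 -0.72348025  0.67188659  0.74009648]
 [ 0.00730533  0.67961818  0.73352966  0.99905584]
 [ 0.          0.          0.          1.        ]] 0.9960123697916666
top [[486.81911201   0.         252.08842767]
 [  0.         486.81911201 193.38255973]
 [  0.           0.           1.        ]] [-0.13876386  0.          0.          0.          0.        ] [[-2.51913092e-04  9.97573494e-01 -6.96208288e-02  4.64806698e-01]
 [-9.99999929e-01 -2.70911772e-04 -2.63446000e-04 -2.27559152e-02]
 [-2.81667849e-04  6.96207574e-02  9.97573491e-01  1.28912681e+00]
 [ 0.00000000e+00  0.00000000e+00  0.00000000e+00  1.00000000e+00]] 0.9959869384765625
```

View pics/side0.png

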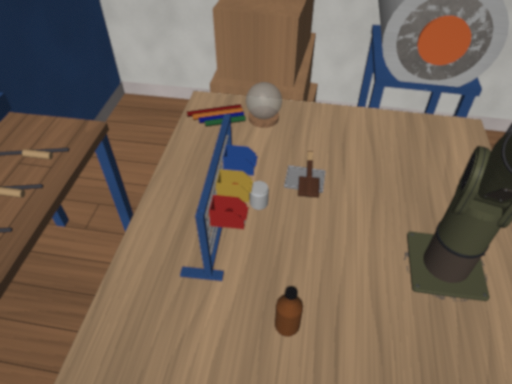

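View pics/top0.png

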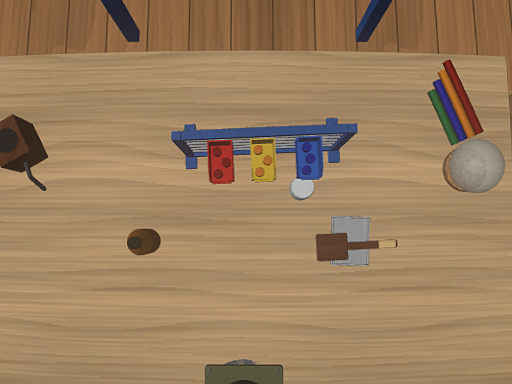

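The side view shows the blue bin at (240,158), tin at (259,195), tray and paddle at (305,182), and bottle at (288,312). In the top view the blue bin is at (309,158), yellow at (263,160), red at (221,162), tin at (302,188) and bottle at (143,241). The tray is at (350,240), with the paddle blade at (332,246) and the handle tip at (396,243).

```bash
cat > m.py <<'E'
from h import *
s=dict(np.load("top0.npz"));W=pts(s);hsv=cv2.cvtColor(s["image"],cv2.COLOR_BGR2HSV);h,S,V=[hsv[...,i].astype(int) for i in range(3)]
v,u=np.mgrid[:384,:512]
def rep(n,m):
    P=W[m];P=P[~np.isnan(P[:,0])]
    (c,sz,a)=cv2.minAreaRect((P[:,:2]*1000).astype(np.float32))
    print(n,len(P),"ctr",np.round(c,1),"size",np.round(sz,1),"ang",round(a,1),"z5/50/95",np.round(np.percentile(P[:,2],[5,50,95])*1000,1));print("  ",np.round(cv2.boxPoints((c,sz,a))).tolist())
    return P
box=lambda a,b,c,d:(u>=a)&(u<=b)&(v>=c)&(v<=d)
Z=W[...,2]
A=box(305,410,205,280)
pad=A&(Z>.022)&(Z<.05); rep("paddle",pad); rep("blade",pad&(u<346)); rep("handle",pad&(u>352))
rep("tray",A&(S<60)&(Z<.022))
rep("panel blue top",box(150,370,110,170)&(Z>.255))
blue=(h>105)&(h<125)&(S>150)
for n,b in(("red",box(205,238,138,190)),("yel",box(247,278,136,190)),("blu",box(293,325,136,190))):
    m=b&(S>120)&(Z>.12)&(Z<.225); rep(n,m)
    m=b&(S>120)&(Z>.2)&(Z<.215); rep(n+" top edge",m)
    m=b&(S>120)&(Z>.14)&(Z<.175); rep(n+" in",m)
rep("tin",box(285,320,172,205)&(Z>.06)&(Z<.09)&(S<90))
rep("bottle",box(120,165,220,260)&(Z>.02))
E
python3 m.py
```

```text
paddle 1202 ctr [ 416.6 -295.4] size [ 69.8 215. ] ang 2.5 z5/50/95 [25.9 30.1 34. ]
   [[377.0, -190.0], [386.0, -404.0], [456.0, -401.0], [447.0, -187.0]]
blade 781 ctr [ 413.6 -226.3] size [69.8 76.7] ang 2.5 z5/50/95 [25.9 30.1 34.2]
   [[377.0, -190.0], [380.0, -266.0], [450.0, -263.0], [447.0, -187.0]]
handle 346 ctr [ 420.7 -342.9] size [ 20.6 119.6] ang 2.4 z5/50/95 [25.9 29.8 33.8]
   [[408.0, -284.0], [413.0, -403.0], [434.0, -402.0], [428.0, -283.0]]
tray 1278 ctr [ 429.  -281.5] size [103.8 130.9] ang 88.6 z5/50/95 [ 0.2  4.9 13.4]
   [[362.0, -332.0], [493.0, -335.0], [496.0, -231.0], [365.0, -228.0]]
panel blue top 1863 ctr [669.5 -48.8] size [ 21.8 400.7] ang 2.7 z5/50/95 [261.2 265.9 269.2]
   [[649.0, 151.0], [668.0, -249.0], [690.0, -248.0], [671.0, 152.0]]
red 1083 ctr [613.9  52.7] size [97.3 63.1] ang 2.8 z5/50/95 [144.8 163.4 206.9]
   [[564.0, 82.0], [567.0, 19.0], [664.0, 23.0], [661.0, 87.0]]
red top edge 141 ctr [625.2  49.8] size [74.9 56.2] ang 2.7 z5/50/95 [200.6 206.2 209.6]
   [[586.0, 76.0], [589.0, 20.0], [664.0, 23.0], [661.0, 80.0]]
red in 766 ctr [
[... 666 characters left out ...]
206.9]
   [[574.0, -126.0], [577.0, -183.0], [672.0, -178.0], [669.0, -121.0]]
blu top edge 129 ctr [ 633.7 -151.6] size [73.8 56.8] ang 2.6 z5/50/95 [201.4 206.2 209.5]
   [[596.0, -125.0], [598.0, -182.0], [672.0, -178.0], [669.0, -122.0]]
blu in 703 ctr [ 622.4 -150.8] size [93.1 54.1] ang 2.9 z5/50/95 [144.1 149.9 170.6]
   [[574.0, -126.0], [577.0, -180.0], [670.0, -175.0], [667.0, -121.0]]
tin 365 ctr [ 562.1 -148.1] size [56. 48.] ang 78.9 z5/50/95 [64.8 74.9 78.8]
   [[533.0, -171.0], [580.0, -180.0], [591.0, -125.0], [544.0, -116.0]]
bottle 677 ctr [429.6 252.1] size [63.3 61.2] ang 90.0 z5/50/95 [ 43.7 116.4 171.6]
   [[399.0, 220.0], [460.0, 220.0], [460.0, 284.0], [399.0, 284.0]]
```

Call:
drive_tool([
  {"tx": 0.95,"ty": -0.8,"tz": 0.1,"wz": -0.039,"claw": 0.15},
  {"tx": 0.95,"ty": -0.8,"tz": 0.1,"wz": -0.039,"claw": 0.15},
  {"tx": 0.95,"ty": -0.8,"tz": 0.1,"wz": -0.039,"claw": 0.15},
  {"tx": 0.95,"ty": -0.8,"tz": 0.1,"wz": -0.039,"claw": 0.15},
  {"tx": 0.95,"ty": -0.8,"tz": 0.1,"wz": -0.039,"claw": 0.15},
  {"tx": 0.95,"ty": -0.8,"tz": 0.1,"wz": -0.039,"claw": 0.15},
  {"tx": 0.95,"ty": -0.8,"tz": 0.1,"wz": -0.039,"claw": 0.15},
  {"tx": 0.95,"ty": -0.8,"tz": 0.1,"wz": -0.039,"claw": 0.15},
], force=20)

```text
validation failed for argument at $.ta...
```

Call:
drive_tool([
  {"tx": 0.43,"ty": -1,"wz": -0.039,"claw": 0.15},
  {"tx": 0.43,"ty": -1,"wz": -0.039,"claw": 0.15},
  {"tx": 0.43,"ty": -1,"wz": -0.039,"claw": 0.15},
  {"tx": 0.43,"ty": -1,"wz": -0.039,"claw": 0.15},
  {"tx": 0.43,"ty": -1,"wz": -0.039,"claw": 0.15},
  {"tx": 0.43,"ty": -1,"wz": -0.039,"claw": 0.15},
  {"tx": 0.43,"ty": -1,"wz": -0.039,"claw": 0.15},
  {"tx": 0.43,"ty": -1,"wz": -0.039,"claw": 0.15},
])

```text
validation failed for argument at $.ta...
```

Call:
drive_tool([
  {"ty": -1,"wz": -0.039,"claw": 0.15},
  {"ty": -1,"wz": -0.039,"claw": 0.15},
  {"ty": -1,"wz": -0.039,"claw": 0.15},
  {"ty": -1,"wz": -0.039,"claw": 0.15},
  {"ty": -1,"wz": -0.039,"claw": 0.15},
  {"ty": -1,"wz": -0.039,"claw": 0.15},
  {"ty": -1,"wz": -0.039,"claw": 0.15},
  {"ty": -1,"wz": -0.039,"claw": 0.15},
])

```text
validation failed for argument at $.ta...
```

Call:
drive_tool([
  {"tx": 0.95,"ty": -0.8,"tz": 0.1,"wx": 0,"wy": 0,"wz": -0.039,"claw": 0.15},
  {"tx": 0.95,"ty": -0.8,"tz": 0.1,"wx": 0,"wy": 0,"wz": -0.039,"claw": 0.15},
  {"tx": 0.95,"ty": -0.8,"tz": 0.1,"wx": 0,"wy": 0,"wz": -0.039,"claw": 0.15},
  {"tx": 0.95,"ty": -0.8,"tz": 0.1,"wx": 0,"wy": 0,"wz": -0.039,"claw": 0.15},
  {"tx": 0.95,"ty": -0.8,"tz": 0.1,"wx": 0,"wy": 0,"wz": -0.039,"claw": 0.15},
  {"tx": 0.95,"ty": -0.8,"tz": 0.1,"wx": 0,"wy": 0,"wz": -0.039,"claw": 0.15},
  {"tx": 0.95,"ty": -0.8,"tz": 0.1,"wx": 0,"wy": 0,"wz": -0.039,"claw": 0.15},
  {"tx": 0.95,"ty": -0.8,"tz": 0.1,"wx": 0,"wy": 0,"wz": -0.039,"claw": 0.15},
], force=20)

```text
clock: 0.9
tool_pos: [0.3669, 0.4162, 0.2706]
eef_rot: [0.272, 0.962, -0.0, -0.0]
contact_force: [-0.0, 0.5, 0.6]
opening: 0.578
finger_force: 0.0
```

Call:
drive_tool([
  {"tx": 0.43,"ty": -1,"tz": 0,"wx": 0,"wy": 0,"wz": -0.039,"claw": 0.15},
  {"tx": 0.43,"ty": -1,"tz": 0,"wx": 0,"wy": 0,"wz": -0.039,"claw": 0.15},
  {"tx": 0.43,"ty": -1,"tz": 0,"wx": 0,"wy": 0,"wz": -0.039,"claw": 0.15},
  {"tx": 0.43,"ty": -1,"tz": 0,"wx": 0,"wy": 0,"wz": -0.039,"claw": 0.15},
  {"tx": 0.43,"ty": -1,"tz": 0,"wx": 0,"wy": 0,"wz": -0.039,"claw": 0.15},
  {"tx": 0.43,"ty": -1,"tz": 0,"wx": 0,"wy": 0,"wz": -0.039,"claw": 0.15},
  {"tx": 0.43,"ty": -1,"tz": 0,"wx": 0,"wy": 0,"wz": -0.039,"claw": 0.15},
  {"tx": 0.43,"ty": -1,"tz": 0,"wx": 0,"wy": 0,"wz": -0.039,"claw": 0.15},
])

```text
clock: 1.7
tool_pos: [0.4694, 0.1762, 0.2705]
eef_rot: [0.425, 0.905, -0.0, -0.0]
contact_force: [0.0, 0.7, -0.7]
opening: 0.574
finger_force: 0.0
```

Call:
drive_tool([
  {"tx": 0,"ty": -1,"tz": 0,"wx": 0,"wy": 0,"wz": -0.039,"claw": 0.15},
  {"tx": 0,"ty": -1,"tz": 0,"wx": 0,"wy": 0,"wz": -0.039,"claw": 0.15},
  {"tx": 0,"ty": -1,"tz": 0,"wx": 0,"wy": 0,"wz": -0.039,"claw": 0.15},
  {"tx": 0,"ty": -1,"tz": 0,"wx": 0,"wy": 0,"wz": -0.039,"claw": 0.15},
  {"tx": 0,"ty": -1,"tz": 0,"wx": 0,"wy": 0,"wz": -0.039,"claw": 0.15},
  {"tx": 0,"ty": -1,"tz": 0,"wx": 0,"wy": 0,"wz": -0.039,"claw": 0.15},
  {"tx": 0,"ty": -1,"tz": 0,"wx": 0,"wy": 0,"wz": -0.039,"claw": 0.15},
  {"tx": 0,"ty": -1,"tz": 0,"wx": 0,"wy": 0,"wz": -0.039,"claw": 0.15},
])

```text
clock: 2.5
tool_pos: [0.4689, -0.0636, 0.2706]
eef_rot: [0.566, 0.824, -0.0, -0.0]
contact_force: [-0.4, -0.7, 0.5]
opening: 0.578
finger_force: 0.0
```

Call:
drive_tool([
  {"tx": -0.23,"ty": -0.9,"tz": -0.5,"wx": 0,"wy": 0,"wz": -0.039,"claw": 0.15},
  {"tx": -0.23,"ty": -0.9,"tz": -0.5,"wx": 0,"wy": 0,"wz": -0.039,"claw": 0.15},
  {"tx": -0.23,"ty": -0.9,"tz": -0.5,"wx": 0,"wy": 0,"wz": -0.039,"claw": 0.15},
  {"tx": -0.23,"ty": -0.9,"tz": -0.5,"wx": 0,"wy": 0,"wz": -0.039,"claw": 0.15},
  {"tx": -0.23,"ty": -0.9,"tz": -0.5,"wx": 0,"wy": 0,"wz": -0.039,"claw": 0.15},
  {"tx": -0.23,"ty": -0.9,"tz": -0.5,"wx": 0,"wy": 0,"wz": -0.039,"claw": 0.15},
  {"tx": -0.23,"ty": -0.9,"tz": -0.5,"wx": 0,"wy": 0,"wz": -0.039,"claw": 0.15},
  {"tx": -0.23,"ty": -0.9,"tz": -0.5,"wx": 0,"wy": 0,"wz": -0.039,"claw": 0.15},
])

```text
clock: 3.3
tool_pos: [0.4137, -0.2793, 0.1499]
eef_rot: [0.693, 0.721, 0.0, -0.0]
contact_force: [0.2, -0.1, 0.4]
opening: 0.575
finger_force: 0.0
```

Call:
drive_tool([
  {"tx": 0.08,"ty": -0.05,"tz": -0.9,"wx": 0,"wy": 0,"wz": 0,"claw": 0.15},
  {"tx": 0,"ty": 0,"tz": -0.9,"wx": 0,"wy": 0,"wz": 0,"claw": 0.15},
  {"tx": 0,"ty": 0,"tz": -0.9,"wx": 0,"wy": 0,"wz": 0,"claw": 0.15},
  {"tx": 0,"ty": 0,"tz": -0.9,"wx": 0,"wy": 0,"wz": 0,"claw": 0.15},
  {"tx": 0,"ty": 0,"tz": -0.5,"wx": 0,"wy": 0,"wz": 0,"claw": 0.15},
  {"tx": 0,"ty": 0,"tz": -0.3,"wx": 0,"wy": 0,"wz": 0,"claw": 0.15},
  {"tx": 0,"ty": 0,"tz": 0,"wx": 0,"wy": 0,"wz": 0,"claw": -1},
  {"tx": 0,"ty": 0,"tz": 0,"wx": 0,"wy": 0,"wz": 0,"claw": -1},
], force=20)

```text
clock: 4.1
tool_pos: [0.4166, -0.28, 0.0191]
eef_rot: [0.692, 0.722, 0.0, 0.0]
contact_force: [0.0, 0.4, 0.3]
opening: 0.418
finger_force: 0.0
```

Call:
drive_tool([
  {"tx": 0,"ty": 0,"tz": 0,"wx": 0,"wy": 0,"wz": 0,"claw": -1},
  {"tx": 0,"ty": 0,"tz": 0,"wx": 0,"wy": 0,"wz": 0,"claw": -1},
  {"tx": 0,"ty": 0,"tz": 0,"wx": 0,"wy": 0,"wz": 0,"claw": -1},
  {"tx": 0,"ty": 0,"tz": 0.2,"wx": 0,"wy": 0,"wz": 0,"claw": -1},
  {"tx": 0,"ty": 0,"tz": 0.4,"wx": 0,"wy": 0,"wz": 0,"claw": -1},
  {"tx": 0,"ty": 0,"tz": 0.5,"wx": 0,"wy": 0,"wz": 0,"claw": -1},
  {"tx": 0,"ty": 0,"tz": 0.5,"wx": 0,"wy": 0,"wz": 0,"claw": -1},
  {"tx": 0,"ty": 0,"tz": 0,"wx": 0,"wy": 0,"wz": 0,"claw": -1},
])

```text
clock: 4.9
tool_pos: [0.4174, -0.2806, 0.0688]
eef_rot: [0.693, 0.721, 0.0, 0.002]
contact_force: [-0.1, -0.0, -1.1]
opening: 0.224
finger_force: 20.0
```

Call:
drive_tool([
  {"tx": 0,"ty": -0.5,"tz": 0,"wx": 0,"wy": 0,"wz": 0,"claw": -1},
  {"tx": 0,"ty": -0.9,"tz": 0,"wx": 0,"wy": 0,"wz": 0,"claw": -1},
  {"tx": 0,"ty": -0.9,"tz": 0,"wx": 0,"wy": 0,"wz": 0,"claw": -1},
  {"tx": 0,"ty": -0.9,"tz": 0,"wx": 0,"wy": 0,"wz": 0,"claw": -1},
  {"tx": 0,"ty": -0.9,"tz": 0,"wx": 0,"wy": 0,"wz": 0,"claw": -1},
  {"tx": 0,"ty": -0.9,"tz": 0,"wx": 0,"wy": 0,"wz": 0,"claw": -1},
  {"tx": 0,"ty": -0.9,"tz": 0,"wx": 0,"wy": 0,"wz": 0,"claw": -1},
  {"tx": 0,"ty": -0.4,"tz": 0,"wx": 0,"wy": 0,"wz": 0,"claw": -1},
])

```text
clock: 5.7
tool_pos: [0.4146, -0.4732, 0.0661]
eef_rot: [0.694, 0.72, -0.001, 0.001]
contact_force: [0.5, -0.0, -0.8]
opening: 0.227
finger_force: 20.0
```

Call:
drive_tool([
  {"tx": 0,"ty": 0,"tz": -0.5,"wx": 0,"wy": 0,"wz": 0,"claw": -1},
  {"tx": 0,"ty": 0,"tz": -0.5,"wx": 0,"wy": 0,"wz": 0,"claw": -1},
  {"tx": 0,"ty": 0,"tz": -0.4,"wx": 0,"wy": 0,"wz": 0,"claw": -1},
  {"tx": 0,"ty": 0,"tz": -0.3,"wx": 0,"wy": 0,"wz": 0,"claw": -1},
  {"tx": 0,"ty": 0,"tz": -0.15,"wx": 0,"wy": 0,"wz": 0,"claw": -1},
  {"tx": 0,"ty": 0,"tz": -0.1,"wx": 0,"wy": 0,"wz": 0,"claw": -1},
  {"tx": 0,"ty": 0,"tz": 0,"wx": 0,"wy": 0,"wz": 0,"claw": -1},
  {"tx": 0,"ty": 0,"tz": 0,"wx": 0,"wy": 0,"wz": 0,"claw": -1},
])

```text
clock: 6.5
tool_pos: [0.4168, -0.469, 0.0086]
eef_rot: [0.692, 0.722, -0.0, 0.0]
contact_force: [0.7, -0.0, -0.8]
opening: 0.225
finger_force: 20.0
```

Call:
drive_tool([
  {"tx": 0,"ty": 0,"tz": 0,"wx": 0,"wy": 0,"wz": 0,"claw": 0.1},
  {"tx": 0,"ty": 0,"tz": 0,"wx": 0,"wy": 0,"wz": 0,"claw": 0.1},
  {"tx": 0,"ty": 0,"tz": 0,"wx": 0,"wy": 0,"wz": 0,"claw": 0.1},
  {"tx": 0,"ty": 0,"tz": 0.5,"wx": 0,"wy": 0,"wz": 0,"claw": 0.1},
  {"tx": 0,"ty": 0,"tz": 0.9,"wx": 0,"wy": 0,"wz": 0,"claw": 0.1},
  {"tx": 0,"ty": 0,"tz": 1,"wx": 0,"wy": 0,"wz": 0,"claw": 0.1},
  {"tx": 0,"ty": 0,"tz": 1,"wx": 0,"wy": 0,"wz": 0,"claw": 0.1},
  {"tx": 0,"ty": 0,"tz": 1,"wx": 0,"wy": 0,"wz": 0,"claw": 0.1},
])

```text
clock: 7.3
tool_pos: [0.4162, -0.469, 0.1425]
eef_rot: [0.693, 0.721, -0.0, 0.0]
contact_force: [0.0, 0.0, 0.8]
opening: 0.55
finger_force: 0.0
```

Run:
```python
from h import *
print([a for a in dir(r) if a[0]!='_'])
s=r.get_state();print(s["clock"],s["q"].tolist(),s["tool_pos"].tolist(),s["eef_rot"].tolist())
s=snap("top");W=pts(s);Z=W[...,2]
m=(Z>.01)&(Z<.028)&(W[...,1]<-.35)&(W[...,1]>-.62)&(W[...,0]>.3)&(W[...,0]<.52)
P=W[m];print(cv2.minAreaRect((P[:,:2]*1000).astype(np.float32)),np.percentile(P[:,2],[5,50,95]))
```

```text
['Unreachable', 'get_state', 'tip_reach']
7.3 [0.7752061679572737, 0.819484078741862, -0.007041015406262495, 1.654477565495081, 0.00847590222610675, 0.6671334979227729, 0.8046410386657042] [0.4162270807468114, -0.4689539211458922, 0.14251719513956304] [0.6925006333634252, 0.7214172168943506, -5.083765687095743e-05, 0.00026339171822265786]
((441.98486328125, -497.7694396972656), (116.04362487792969, 246.7109375), 2.853278636932373) [0.01359926 0.01799434 0.02237035]
```

Call:
drive_tool([
  {"tx": 0.28,"ty": 0.65,"tz": 0.33,"wx": 0,"wy": 0,"wz": -0.093,"claw": 0.6},
  {"tx": 0.28,"ty": 0.65,"tz": 0.33,"wx": 0,"wy": 0,"wz": -0.093,"claw": 0.6},
  {"tx": 0.28,"ty": 0.65,"tz": 0.33,"wx": 0,"wy": 0,"wz": -0.093,"claw": 0.6},
  {"tx": 0.28,"ty": 0.65,"tz": 0.33,"wx": 0,"wy": 0,"wz": -0.093,"claw": 0.6},
  {"tx": 0.28,"ty": 0.65,"tz": 0.33,"wx": 0,"wy": 0,"wz": -0.093,"claw": 0.6},
  {"tx": 0.28,"ty": 0.65,"tz": 0.33,"wx": 0,"wy": 0,"wz": -0.093,"claw": 0.6},
  {"tx": 0.28,"ty": 0.65,"tz": 0.33,"wx": 0,"wy": 0,"wz": -0.093,"claw": 0.6},
  {"tx": 0.28,"ty": 0.65,"tz": 0.33,"wx": 0,"wy": 0,"wz": -0.093,"claw": 0.6},
])

```text
clock: 8.15
tool_pos: [0.4839, -0.312, 0.2207]
eef_rot: [0.915, 0.403, 0.0, 0.0]
contact_force: [-0.3, -0.3, -1.2]
opening: 0.799
finger_force: 0.0
```

```bash
cat > st.py <<'E'
from h import *
import json
s=r.get_state();d=[s["q"].tolist(),s["tool_pos"].tolist(),s["eef_rot"].tolist()];print(s["clock"],np.round(s["q"],3),np.round(s["tool_pos"],4),np.round(s["eef_rot"],4))
open("st.jsonl","a").write(json.dumps(d)+"\n")
E
cat > st.jsonl <<'E'
[[-1.3142106,0.68995182,-0.19452967,1.56632638,0.15728139,0.90251194,-0.21514453],[0.13799216,0.60894806,0.2459352],[0.111143576,0.993803949,-0.000902415991,-0.0000447780988]]
[[0.7752061679572737,0.819484078741862,-0.007041015406262495,1.654477565495081,0.00847590222610675,0.6671334979227729,0.8046410386657042],[0.4162270807468114,-0.4689539211458922,0.14251719513956304],[0.6925006333634252,0.7214172168943506,-0.00005,0.00026]]
E
python3 st.py
```

```text
8.15 [ 0.333  0.671  0.275  1.762 -0.253  0.743 -0.004] [ 0.4839 -0.312   0.2207] [9.154e-01 4.026e-01 5.000e-04 1.000e-04]
```

Call:
drive_tool([
  {"tx": 0.28,"ty": 0.65,"tz": 0.33,"wx": 0,"wy": 0,"wz": -0.093,"claw": 0.6},
  {"tx": 0.28,"ty": 0.65,"tz": 0.33,"wx": 0,"wy": 0,"wz": -0.093,"claw": 0.6},
  {"tx": 0.28,"ty": 0.65,"tz": 0.33,"wx": 0,"wy": 0,"wz": -0.093,"claw": 0.6},
  {"tx": 0.28,"ty": 0.65,"tz": 0.33,"wx": 0,"wy": 0,"wz": -0.093,"claw": 0.6},
  {"tx": 0.28,"ty": 0.65,"tz": 0.33,"wx": 0,"wy": 0,"wz": -0.093,"claw": 0.6},
  {"tx": 0.28,"ty": 0.65,"tz": 0.33,"wx": 0,"wy": 0,"wz": -0.093,"claw": 0.6},
  {"tx": 0.28,"ty": 0.65,"tz": 0.33,"wx": 0,"wy": 0,"wz": -0.093,"claw": 0.6},
  {"tx": 0.28,"ty": 0.65,"tz": 0.33,"wx": 0,"wy": 0,"wz": -0.093,"claw": 0.6},
])

```text
clock: 8.95
tool_pos: [0.5509, -0.1558, 0.2998]
eef_rot: [1.0, 0.025, 0.0, -0.0]
contact_force: [1.0, -0.6, 0.1]
opening: 0.799
finger_force: 0.0
```

```bash
python3 st.py
```

```text
8.95 [-0.145  0.619  0.597  1.685 -0.41   0.964 -0.918] [ 0.5509 -0.1558  0.2998] [ 9.997e-01  2.490e-02  4.000e-04 -4.000e-04]
```

```bash
cat > kin.py <<'E'
import numpy as np,json
from scipy.optimize import least_squares
from scipy.spatial.transform import Rotation as R
D=[json.loads(l) for l in open("st.jsonl")]
AX="zyzyzyz"
def fk(q,p):
    # p: h,a,e1,b,e2,L,e3 ; odd axes act as -z when arm defined, y for pitch
    h,a,e1,b,e2,L,e3=p[:7];s=p[7:14]
    off=[(0,0,0),(0,0,h),(0,0,a/2),(e1,0,a/2),(-e2,0,b/2),(0,0,b/2),(e3,0,0)]
    T=R.identity();x=np.zeros(3)
    for i in range(7):
        x=x+T.apply(off[i]); T=T*R.from_euler(AX[i],s[i]*q[i])
    return x+T.apply([0,0,L]),T
def res(p,s):
    o=[]
    for q,x,e in D:
        X,T=fk(q,np.r_[p,s]);o+=list(X-x)
    return np.array(o)
if __name__=="__main__":
    import itertools
    best=[]
    for s in itertools.product([1,-1],repeat=3):
        S=[s[0],1,s[1],1,s[2],1,-1]
        f=least_squares(lambda p:np.r_[res(p,S),1e-3*(p[[2,4,6]])],[.36,.42,0,.4,0,.22,0])
        # orientation: constant offset about tool z
        rel=[(fk(q,np.r_[f.x,S])[1].inv()*R.from_quat(e)) for q,x,e in D]
        S2=S[:6]+[1];rel2=[(fk(q,np.r_[f.x,S2])[1].inv()*R.from_quat(e)) for q,x,e in D]
        v=min(max((rel[0].inv()*g).magnitude() for g in rel),9);v2=max((rel2[0].inv()*g).magnitude() for g in rel2)
        best.append((f.cost,s,np.round(f.x,3),round(v,3),round(v2,3),rel2[0].as_euler("xyz").round(3)))
    for b in sorted(best,key=lambda t:t[0])[:3]:print(b)
E
python3 kin.py
```

```text
(np.float64(0.003009697515321961), (-1, -1, -1), array([-20.247,   0.297,   0.169,   0.143,   0.222, -20.293,  -0.027]), 0.0, 2.04, array([ 0.   , -0.   ,  2.001]))
(np.float64(0.003223941269746583), (-1, -1, 1), array([0.093, 0.497, 0.018, 0.347, 0.048, 0.035, 0.005]), 1.098, 2.249, array([-0.029, -0.245,  1.809]))
(np.float64(0.004901436414549219), (-1, 1, 1), array([-49.398,   1.134,   0.05 ,  -0.079,   0.294, -48.531,   0.368]), 1.994, 2.884, array([ 0.   , -0.   ,  1.503]))
```

Call:
drive_tool([
  {"tx": 0,"ty": 0,"tz": 0,"wx": 0.003,"wy": -0.07,"wz": 0,"claw": 0.6},
  {"tx": 0,"ty": 0,"tz": 0,"wx": 0.003,"wy": -0.07,"wz": 0,"claw": 0.6},
  {"tx": 0,"ty": 0,"tz": 0,"wx": 0.003,"wy": -0.07,"wz": 0,"claw": 0.6},
  {"tx": 0,"ty": 0,"tz": 0,"wx": 0.003,"wy": -0.07,"wz": 0,"claw": 0.6},
  {"tx": 0,"ty": 0,"tz": 0,"wx": 0.003,"wy": -0.07,"wz": 0,"claw": 0.6},
  {"tx": 0,"ty": 0,"tz": 0,"wx": 0.003,"wy": -0.07,"wz": 0,"claw": 0.6},
  {"tx": 0,"ty": 0,"tz": 0,"wx": 0.003,"wy": -0.07,"wz": 0,"claw": 0.6},
  {"tx": 0,"ty": 0,"tz": 0,"wx": 0.003,"wy": -0.07,"wz": 0,"claw": 0.6},
])

```text
clock: 9.75
tool_pos: [0.5511, -0.1568, 0.3]
eef_rot: [0.961, 0.027, 0.275, -0.006]
contact_force: [-0.1, 0.1, -1.7]
opening: 0.799
finger_force: 0.0
```

```bash
python3 st.py
cat > kin2.py <<'E'
import numpy as np,json
from scipy.optimize import least_squares
from scipy.spatial.transform import Rotation as R
D=[json.loads(l) for l in open("st.jsonl")]
S=[-1,1,-1,1,-1,1,-1]
def fk(q,p):
    h,a,b,L,e1,e2,e3,y1,y2,y3=p
    off=[(0,0,0),(0,y1,h),(0,0,a/2),(e1,y2,a/2),(e2,0,b/2),(0,y3,b/2),(e3,0,0)]
    T=R.identity();x=np.zeros(3)
    for i in range(7):
        x=x+T.apply(off[i]);T=T*R.from_euler("zyzyzyz"[i],S[i]*q[i])
    return x+T.apply([0,0,L]),T
P0=np.array([.36,.42,.39,.22,0,0,0,0,0,0])
def fit():
    f=least_squares(lambda p:np.r_[np.concatenate([fk(q,p)[0]-np.array(x) for q,x,e in D]),2e-4*(p-P0)],P0)
    return f
if __name__=="__main__":
    f=fit();print(np.round(f.x,3));print(np.round([1000*(fk(q,f.x)[0]-np.array(x)) for q,x,e in D],1).tolist())
E
python3 kin2.py
```

```text
9.75 [ 0.46   0.426 -0.234  2.147 -0.984  0.086 -0.281] [ 0.5511 -0.1568  0.3   ] [ 0.9611  0.0267  0.2747 -0.006 ]
[ 0.347  0.563  0.345  0.318  0.    -0.     0.    -0.019 -0.027 -0.   ]
[[-0.0, -0.0, -0.0], [0.0, 0.0, 0.0], [0.0, -0.0, 0.0], [-0.0, -0.0, 0.0], [-0.0, 0.0, -0.0]]
```

```bash
cat > ik.py <<'E'
from kin2 import *
P=fit().x
lo=np.array([-3.01,-.46,-1.47,.13,-1,.04,-2.66]);hi=np.array([3.01,2.08,1.51,2.56,4.14,2.09,2.66])
F=R.from_quat(D[0][2]); C=fk(D[0][0],P)[1].inv()*F   # const tool offset
def tool(yaw,phi):  # tool z forward tilted phi from down toward yaw dir; tool y along side dir
    y=np.array([-np.sin(yaw),np.cos(yaw),0]);z=np.array([np.cos(yaw)*np.sin(phi),np.sin(yaw)*np.sin(phi),-np.cos(phi)])
    return R.from_matrix(np.c_[np.cross(y,z),y,z])
def ik(pos,T,n=60,seed=0):
    rng=np.random.default_rng(seed);out=[]
    for _ in range(n):
        q0=rng.uniform(lo,hi)
        def f(q):
            X,A=fk(q,P);return np.r_[(X-pos)*3,((A*C).inv()*T).as_rotvec()]
        s=least_squares(f,q0,bounds=(lo,hi))
        if s.cost<1e-7: out.append((min(np.min(s.x-lo),np.min(hi-s.x)),s.x))
    return sorted(out,key=lambda t:-t[0])
def show(n,pos,yaw,phi):
    b=[]
    for k in(0,np.pi):
        b+=ik(np.array(pos),tool(yaw,phi)*R.from_euler("z",k))
    b.sort(key=lambda t:-t[0]);print(n,len(b))
    for m,q in b[:4]:print("   ",round(m,2),np.round(q,2))
if __name__=="__main__":
    d=np.pi/180;O=np.array([.6255,-.1525,.145]);ex=np.array([.9989,.047,0])
    for ph in(35,50):
        a=np.array([np.sin(ph*d),-np.cos(ph*d)])
        g=np.array([-.008,.038])+.011*a
        show(f"grasp{ph}",O+ex*g[0]+[0,0,g[1]],.047,ph*d)
        rr=np.array([-.056,-.017])+.011*a;c,s=np.cos(38*d),np.sin(38*d)
        g=np.array([.048,.055])+[rr[0]*c+rr[1]*s,-rr[0]*s+rr[1]*c]
        show(f"raised{ph}",O+ex*g[0]+[0,0,g[1]],.047,(ph-38)*d)
        for k in(0,np.pi,np.pi/2,-np.pi/2):
            g=np.array([-.008,.042])+.011*a
            show(f"tray{ph} {k:.1f}",np.array([.429+g[0]*np.cos(k),-.2815+g[0]*np.sin(k),g[1]]),k,ph*d)
E
time python3 ik.py
```

```text
Still running in the background as job /tmp/bash_jobs.1000/f4a7ec7b16ba (pid 827). You'll get a notice when it ends.
```

```bash
kill -- -$(cat /tmp/bash_jobs.1000/f4a7ec7b16ba/pid); cat /tmp/bash_jobs.1000/f4a7ec7b16ba/stdout; export OMP_NUM_THREADS=1
python3 - <<'E'
s=open("ik.py").read()
a=s.index("def ik(");b=s.index("def show(")
new='''Cm=C.as_matrix()
def fkm(q):
    h,a,b,L,e1,e2,e3,y1,y2,y3=P
    off=[(0,0,0),(0,y1,h),(0,0,a/2),(e1,y2,a/2),(e2,0,b/2),(0,y3,b/2),(e3,0,0)]
    T=np.eye(3);x=np.zeros(3)
    for i in range(7):
        x=x+T@off[i];c,s=np.cos(q[i]),S[i]*np.sin(q[i])
        T=T@(np.array([[c,-s,0],[s,c,0],[0,0,1]]) if i%2==0 else np.array([[c,0,s],[0,1,0],[-s,0,c]]))
    return x+T[:,2]*L,T@Cm
def ik(pos,T,n=25,seed=0):
    rng=np.random.default_rng(seed);out=[];M=T.as_matrix()
    def f(q):
        X,A=fkm(q);return np.r_[(X-pos)*3,(A-M).ravel()]
    for _ in range(n):
        s=least_squares(f,rng.uniform(lo,hi),bounds=(lo,hi),max_nfev=40)
        if s.cost<1e-6: out.append((min(np.min(s.x-lo),np.min(hi-s.x)),s.x))
    return out
'''
open("ik.py","w").write(s[:a]+new+s[b:])
E
time timeout 400 python3 ik.py
```

```text
grasp35 23
    0.45 [ 0.78  0.88 -0.91  2.11  2.12  0.53 -0.1 ]
    0.44 [ 0.76  0.87 -0.87  2.12  2.15  0.5  -0.14]
    0.44 [ 0.75  0.85 -0.83  2.12  2.18  0.48 -0.18]
    0.37 [ 0.87  0.97 -1.1   2.11  2.    0.68  0.07]
raised35 30
    0.95 [ 0.41  0.8  -0.48  1.5   0.41  0.99 -1.71]
    0.95 [ 0.41  0.8  -0.47  1.5   0.4   0.99  1.44]
    0.94 [ 0.39  0.79 -0.43  1.5   0.37  0.98  1.47]
    0.92 [ 0.36  0.78 -0.37  1.51  0.32  0.96  1.51]
tray35 0.0 36
    0.16 [ 1.38  1.4  -1.21  2.4   2.37  0.96  0.24]
    0.15 [ 1.33  1.31 -1.06  2.41  2.51  0.86  0.06]
    0.15 [ 1.29  1.27 -0.98  2.41  2.6   0.82 -0.04]
    0.15 [ 1.27  1.25 -0.94  2.41  2.64  0.8  -0.09]
tray35 3.1 32
    0.97 [ 0.41  1.11 -0.09  1.52  0.31  1.12  1.69]
    0.96 [ 0.35  1.12  0.02  1.52  0.21  1.09 -1.36]
    0.95 [ 0.28  1.13  0.16  1.53  0.09  1.07 -1.24]
    0.95 [ 0.44  1.12 -0.15  1.52  0.35  1.14  1.65]
tray35 1.6 24
    0.82 [ 1.09  1.16 -0.65  1.64  0.16  0.86  0.54]
    0.8 [ 0.99  1.11 -0.44  1.65 -0.09  0.84  0.77]
    0.79 [ 0.93  1.1  -0.32  1.65 -0.21  0.85  0.89]
    0.74 [ 1.13  1.19 -0.73  
[... 942 characters left out ...]
0.7 [ 0.15  1.3   0.42  1.31 -0.07  1.39 -1.08]
    0.7 [ 0.18  1.28  0.33  1.31  0.    1.39 -1.15]
    0.7 [ 0.09  1.33  0.56  1.32 -0.18  1.39 -0.98]
    0.69 [ 0.08  1.34  0.59  1.32 -0.21  1.4  -0.95]
tray50 1.6 23
    0.83 [ 1.07  1.25 -0.51  1.47 -0.14  1.12  0.83]
    0.79 [ 1.14  1.29 -0.67  1.47  0.02  1.12  0.69]
    0.79 [ 1.15  1.29 -0.68  1.47  0.03  1.12  0.68]
    0.73 [ 1.    1.22 -0.37  1.47 -0.27  1.13  0.96]
tray50 -1.6 34
    0.34 [ 0.41  1.25 -0.69  2.22  1.7   1.55  1.42]
    0.34 [ 0.4   1.25 -0.68  2.22  1.7   1.54 -1.72]
    0.34 [ 0.35  1.22 -0.58  2.22  1.7   1.44  1.39]
    0.34 [ 0.32  1.21 -0.54  2.22  1.7   1.4  -1.76]
real	0m29.604s
user	0m27.897s
sys	0m0.254s
```

```bash
cat > sim.py <<'E'
from ik import *
def jac(q):
    X,A=fkm(q);J=np.zeros((6,7))
    for i in range(7):
        d=q.copy();d[i]+=1e-6;X2,A2=fkm(d);J[:3,i]=(X2-X)/1e-6
        W=(A2-A)@A.T/1e-6;J[3:,i]=[W[2,1],W[0,2],W[1,0]]
    return J,X,A
def run(q,rows,sub=5,lam=1e-3,verb=False,pose=None):
    q=np.array(q,float);X,A=fkm(q) if pose is None else pose;tgt=X.copy();M=A.copy()
    for k,r_ in enumerate(rows):
        for _ in range(sub):
            tgt=tgt+.03*np.array(r_[:3])/sub;M=R.from_rotvec(np.array(r_[3:6])*np.pi/3/sub).as_matrix()@M
            for _ in range(2):
                J,X,A=jac(q);e=np.r_[tgt-X,R.from_matrix(M@A.T).as_rotvec()]
                q=np.clip(q+J.T@np.linalg.solve(J@J.T+lam*np.eye(6),e),lo,hi)
    X,A=fkm(q);return q,(tgt,M),np.linalg.norm(tgt-X),R.from_matrix(M@A.T).magnitude()
if __name__=="__main__":
    q=np.array(D[1][0])
    for rows,ref in(([(.28,.65,.33,0,0,-.093)]*8,2),([(.28,.65,.33,0,0,-.093)]*8,3),([(0,0,0,.003,-.07,0)]*8,4)):
        q,p,e1,e2=run(q,rows);print(np.round(q,2),np.round(D[ref][0],2),round(e1,4),round(e2,4))
    q=np.array(D[4][0])
    print("plan")
    for n,rows in(("untilt",[(-.2,0,.2,-.003,.07,0)]*8),("yaw",[(0,0,0,0,0,.125)]*24),("tilt",[(.2,0,-.2,.003,-.073,0)]*8)):
        for i in range(0,len(rows),8):
            q,p,e1,e2=run(q,rows[i:i+8]);print(n,np.round(q,2),round(e1,4),round(e2,4))
E
python3 sim.py
```

```text
[ 0.34  0.67  0.27  1.76 -0.25  0.75 -0.  ] [ 0.33  0.67  0.27  1.76 -0.25  0.74 -0.  ] 0.0 0.0
[-0.14  0.62  0.59  1.68 -0.4   0.97 -0.92] [-0.14  0.62  0.6   1.69 -0.41  0.96 -0.92] 0.0 0.0
[ 0.57  0.44 -0.39  2.17 -1.    0.04 -0.25] [ 0.46  0.43 -0.23  2.15 -0.98  0.09 -0.28] 0.0107 0.0351
plan
untilt [-0.16  0.51  0.61  1.72 -0.32  1.05 -0.96] 0.0 0.0
yaw [ 0.    0.46  0.31  1.72 -0.13  0.99 -0.12] 0.0 0.0
yaw [0.19 0.43 0.02 1.74 0.02 0.96 0.77] 0.0 0.0
yaw [ 0.4   0.43 -0.28  1.74  0.14  0.96  1.69] 0.0 0.0
tilt [ 0.6   0.44 -0.42  2.22  0.11  0.04  1.79] 0.0435 0.1383
```

```bash
cat > s2.py <<'E'
from sim import *
q0=np.array(D[4][0])
qa=run(q0,[(-.2,0,.2,-.003,.07,0)]*8)
for yaw in(0,1):
    q1=qa
    if yaw: q1=run(qa[0],[(0,0,0,0,0,.125)]*24,pose=qa[1])
    for ro in(-40,-25,25,40):
        w=ro/60/6
        a=run(q1[0],[(0,0,0,w,0,0)]*6,pose=q1[1])
        b=run(a[0],[(.2,0,-.2,.003,-.073,0)]*8,pose=a[1])
        # unroll back to exact target orientation
        T=R.from_rotvec(np.array([.003*8,-.073*8,0])*np.pi/3)*R.from_matrix(q1[1][1])
        rv=(T*R.from_matrix(b[1][1]).inv()).as_rotvec()/(np.pi/3)
        c=run(b[0],[(0,0,0,*(rv/8))]*8,pose=b[1])
        print(yaw,ro,np.round(a[0],2),np.round(b[0],2),np.round(c[0],2),np.round([a[2],b[2],c[2],c[3]],3),np.round(rv,3))
E
python3 s2.py
```

```text
0 -40 [-0.75  0.73  1.04  1.89  0.12  0.76 -1.48] [-0.8   0.82  1.09  2.25 -0.06  0.04 -1.76] [ 0.58  0.44 -0.41  2.16  0.16  0.04 -1.41] [0.    0.037 0.009 0.03 ] [ 0.546 -0.005  0.383]
0 -25 [-0.56  0.58  0.87  1.83 -0.01  0.84 -1.31] [-0.52  0.54  0.76  2.27 -0.16  0.04 -1.45] [ 0.58  0.44 -0.4   2.16 -0.07  0.04 -1.18] [0.    0.055 0.01  0.03 ] [ 0.341 -0.003  0.239]
0 25 [ 0.2   0.59  0.43  1.6  -0.6   1.34 -0.68] [ 0.67  0.56 -0.18  1.98 -1.    0.68  0.06] [ 0.56  0.44 -0.37  2.16 -1.    0.04 -0.25] [0.    0.018 0.007 0.023] [-0.341  0.003 -0.239]
0 40 [ 0.36  0.68  0.34  1.54 -0.72  1.52 -0.57] [ 0.67  0.69 -0.05  1.83 -1.    1.05  0.12] [ 0.56  0.44 -0.37  2.16 -1.    0.04 -0.25] [0.    0.016 0.007 0.023] [-0.546  0.005 -0.383]
1 -40 [-0.19  0.48  0.01  1.92  0.83  1.04  0.9 ] [-0.28  0.56  0.1   2.28  1.75  0.75 -0.43] [ 0.69  0.46 -0.55  2.21  2.6   0.12 -0.7 ] [0. 0. 0. 0.] [ 0.546 -0.005  0.383]
1 -25 [ 0.01  0.42 -0.09  1.86  0.6   0.95  1.19] [-0.06  0.45  0.02  2.31  2.05  0.49 -0.52] [ 0.69  0.46 -0.55  2.21  2.61  0.12 -0.71] [0. 0. 0. 0.] [ 0.341 -0.003  0.239]
1 25 [ 0.72  0.56 -0.45  1.62 -0.21  1.12  2.04] [ 1.12  0.71 -0.92  2.01 -0.48  0.31  2.64] [ 0.7   0.46 -0.56  2.21 -0.6   0.04  2.5 ] [0.    0.    0.046 0.147] [-0.341  0.003 -0.239]
1 40 [ 0.85  0.68 -0.53  1.57 -0.35  1.24  2.16] [ 1.19  0.87 -0.97  1.86 -0.44  0.6   2.66] [ 0.69  0.45 -0.55  2.21 -0.55  0.04  2.45] [0.    0.    0.046 0.145] [-0.546  0.005 -0.383]
```

```bash
cat > s3.py <<'E'
from sim import *
d=np.pi/180;O=np.array([.6255,-.1525,.145]);ex=np.array([.9989,.047,0]);YAW=.047
FL=R.from_euler("z",np.pi)
def grasp(ph,g=(-.008,.038),back=0,th=0,bx=0,bz=0,flip=True):
    """TCP pose; bin raised th about rod_low then shifted bx along own -x, bz own -z"""
    a=np.array([np.sin(ph),-np.cos(ph)])
    p=np.array(g)+(.011-back)*a-np.array([.048,.055])+[-bx,-bz]
    c,s=np.cos(th),np.sin(th);p=np.array([.048,.055])+[p[0]*c+p[1]*s,-p[0]*s+p[1]*c]
    T=tool(YAW,ph-th)*(FL if flip else R.identity())
    return O+ex*p[0]+[0,0,p[1]],T.as_matrix()
def go(st,tgt,n,name=""):
    """st=(q,pose)"""
    X,M=st[1];dx=(tgt[0]-X)/.03/n;rv=R.from_matrix(tgt[1]@M.T).as_rotvec()/(np.pi/3)/n
    q=st[0].copy();pose=st[1];mv=0
    for _ in range(n):
        q2,pose,e1,e2=run(q,[(*dx,*rv)],pose=pose);mv=max(mv,np.abs(q2-q).max()/.1);q=q2
    print(f"{name:9s} n={n} row",np.round(dx,2),np.round(rv,3),"q",np.round(q,2),"err %.4f %.3f vmax %.2f"%(e1,e2,mv))
    return q,pose
E
cat > s4.py <<'E'
from s3 import *
qa=run(np.array(D[4][0]),[(-.2,0,.2,-.003,.07,0)]*8)
qa=run(qa[0],[(0,0,0,0,0,.125)]*24,pose=qa[1])
for ro in(-25,-40):
  for ph in(35*d,42*d):
    print(ro,ph/d)
    a=run(qa[0],[(0,0,0,ro/360,0,0)]*6,pose=qa[1])
    b=run(a[0],[(.1,0,0,.003,-.073*ph/35/d,0)]*8,pose=a[1]);st=b[:2]
    st=go(st,grasp(ph,back=.12),8,"pregrasp");st=go(st,grasp(ph,back=0),8,"grasp")
    for k in range(1,9): st=go(st,grasp(ph,th=k*38*d/8),4,f"raise{k}")
    st=go(st,grasp(ph,th=38*d,bx=.016),4,"draw");st=go(st,grasp(ph,th=38*d,bx=.016,bz=.022),5,"down")
E
python3 s4.py
```

```text
-25 35.0
pregrasp  n=8 row [ 0.12  0.   -0.32] [-0.214  0.072  0.297] q [ 0.32  0.48 -0.02  2.23  4.05  0.24  0.97] err 0.0001 0.000 vmax 3.86
grasp     n=8 row [ 0.29  0.01 -0.41] [ 0. -0. -0.] q [0.15 0.74 0.16 2.15 3.84 0.43 1.12] err 0.0000 0.000 vmax 0.44
raise1    n=4 row [-0.02 -0.    0.04] [-0.001  0.02  -0.   ] q [0.23 0.71 0.03 2.08 3.96 0.22 1.01] err 0.0000 0.000 vmax 0.57
raise2    n=4 row [-0.01 -0.    0.04] [-0.001  0.02  -0.   ] q [ 0.38  0.69 -0.24  2.    4.05  0.04  0.94] err 0.0267 0.085 vmax 0.74
raise3    n=4 row [-0.01 -0.    0.04] [-0.001  0.02  -0.   ] q [ 0.68  0.71 -0.73  1.94  4.14  0.04  0.87] err 0.1523 0.486 vmax 1.38
raise4    n=4 row [-0.01 -0.    0.04] [-0.001  0.02   0.   ] q [ 1.1   0.8  -1.34  1.91  4.14  0.04  0.92] err 0.3074 0.980 vmax 1.62
raise5    n=4 row [-0.   -0.    0.04] [-0.001  0.02   0.   ] q [ 1.25  0.88 -1.47  1.87  4.14  0.04  0.95] err 0.3346 1.177 vmax 1.27
raise6    n=4 row [-0.   -0.    0.04] [-0.001  0.02  -0.   ] q [ 1.29  0.92 -1.47  1.83  4.14  0.04  0.96] err 0.3362 1.287 vmax 0.13
raise7    n=4 row [0.   0.   0.04] [-0.001
[... 4458 characters left out ...]
13  1.92  4.14  0.04  0.89] err 0.2491 0.794 vmax 1.57
raise6    n=4 row [-0.   -0.    0.04] [-0.001  0.02   0.   ] q [ 1.23  0.86 -1.47  1.89  4.14  0.04  0.94] err 0.3321 1.128 vmax 1.65
raise7    n=4 row [0.   0.   0.04] [-0.001  0.02  -0.   ] q [ 1.28  0.9  -1.47  1.84  4.14  0.04  0.96] err 0.3312 1.240 vmax 0.14
raise8    n=4 row [0.01 0.   0.04] [-0.001  0.02  -0.   ] q [ 1.32  0.93 -1.47  1.8   4.14  0.04  0.97] err 0.3375 1.347 vmax 0.12
draw      n=4 row [-0.1  -0.    0.08] [-0.  0. -0.] q [ 1.35  0.92 -1.47  1.82  4.14  0.04  0.97] err 0.3288 1.340 vmax 0.07
down      n=5 row [-0.09 -0.   -0.12] [ 0. -0. -0.] q [ 1.35  0.93 -1.47  1.85  4.14  0.04  0.96] err 0.3313 1.322 vmax 0.06
```

```bash
cat > s5.py <<'E'
from s3 import *
G=(-.016,.028)
for ph in(25*d,30*d):
  for flip in(0,1):
    print("phi",ph/d,"flip",flip)
    st=run(np.array(D[4][0]),[(-.2,0,.2,-.003,.07,0)]*8)[:2]
    if flip: st=run(st[0],[(0,0,0,0,0,.125)]*24,pose=st[1])[:2]
    K=dict(g=G,flip=flip==1)
    st=go(st,grasp(ph,back=.12,**K),8,"pregrasp");st=go(st,grasp(ph,**K),8,"grasp")
    for k in range(1,4): st=go(st,grasp(ph,th=k*12*d,**K),8,f"raise{k}")
    st=go(st,grasp(ph,th=36*d,bx=.016,bz=.022,**K),8,"drawdown")
E
python3 s5.py
```

```text
phi 25.0 flip 0
pregrasp  n=8 row [ 0.25  0.01 -0.32] [-0.075 -0.005  0.367] q [ 0.59  0.52 -0.5   2.04  0.6   0.24  1.26] err 0.0000 0.000 vmax 3.34
grasp     n=8 row [ 0.21  0.01 -0.45] [-0. -0.  0.] q [ 0.32  0.72 -0.15  2.02  0.69  0.04  1.15] err 0.0200 0.063 vmax 0.49
raise1    n=8 row [-0.03 -0.    0.05] [-0.001  0.025  0.   ] q [ 0.46  0.74 -0.44  1.84  0.59  0.46  1.26] err 0.0000 0.000 vmax 0.68
raise2    n=8 row [-0.01 -0.    0.06] [-0.001  0.025  0.   ] q [ 0.45  0.79 -0.51  1.63  0.48  0.83  1.37] err 0.0000 0.000 vmax 0.51
raise3    n=8 row [-0.   -0.    0.06] [-0.001  0.025  0.   ] q [ 0.4   0.85 -0.5   1.41  0.41  1.18  1.43] err 0.0000 0.000 vmax 0.45
drawdown  n=8 row [-0.11 -0.01 -0.03] [-0.  0.  0.] q [ 0.42  0.83 -0.5   1.51  0.42  1.11  1.41] err 0.0000 0.000 vmax 0.12
phi 25.0 flip 1
pregrasp  n=8 row [ 0.25  0.01 -0.32] [-0.086 -0.004  0.364] q [ 1.04  0.94 -1.47  2.07  1.45  1.01  2.66] err 0.0402 1.010 vmax 4.25
grasp     n=8 row [ 0.21  0.01 -0.45] [ 0. -0. -0.] q [ 0.36  0.72 -0.2   2.02  2.33  0.04  2.66] err 0.0046 0.015 vmax 7.26
raise1    n=8 row [-0.0
[... 1428 characters left out ...]
.3   2.15  2.31  0.04  2.66] err 0.0175 0.071 vmax 7.78
grasp     n=8 row [ 0.25  0.01 -0.43] [ 0. -0.  0.] q [ 0.52  0.76 -0.45  2.09  2.4   0.22  2.65] err 0.0000 0.000 vmax 0.44
raise1    n=8 row [-0.03 -0.    0.05] [-0.001  0.025  0.   ] q [0.05 0.68 0.27 1.96 2.25 0.04 2.66] err 0.1168 0.372 vmax 1.11
raise2    n=8 row [-0.01 -0.    0.06] [-0.001  0.025  0.   ] q [-0.81  0.83  1.51  1.98  2.11  0.04  2.66] err 0.3840 1.252 vmax 2.02
raise3    n=8 row [-0.   -0.    0.06] [-0.001  0.025  0.   ] q [-0.89  1.15  1.51  1.92  1.87  0.04  2.66] err 0.2962 1.473 vmax 0.41
drawdown  n=8 row [-0.11 -0.01 -0.03] [-0.  0.  0.] q [-0.91  1.06  1.51  1.93  1.98  0.04  2.66] err 0.3323 1.447 vmax 0.15
```

```bash
cat > s6.py <<'E'
from s3 import *
import io,contextlib
G=(-.018,.028);U=run(np.array(D[4][0]),[(-.2,0,.2,-.003,.07,0)]*8)[:2]
def gq(*a):
    with contextlib.redirect_stdout(io.StringIO()) as f: st=go(*a)
    return st
res=[]
for ph in(20,25):
 for ro in(-35,-20,0,20,35):
  for pi in(-30,-10,10,30):
    X,M=U[1]; st=U;ok=0
    w1=R.from_rotvec(np.array([ro,pi,0])*d).as_matrix()
    mid=R.from_euler("z",90*d).as_matrix()@M; end=R.from_euler("z",180*d).as_matrix()@M
    for m in(w1@M,w1@mid,w1@end):
        st=gq(st,(X,m),12);ok=max(ok,np.linalg.norm(fkm(st[0])[0]-st[1][0]))
    K=dict(g=G,flip=False)
    st=gq(st,grasp(ph*d,back=.12,**K),8);qp=st[0];ok=max(ok,np.linalg.norm(fkm(st[0])[0]-st[1][0]))
    st=gq(st,grasp(ph*d,**K),8);qg=st[0];e=np.linalg.norm(fkm(st[0])[0]-st[1][0])
    res.append((min(qp[5],qg[5])-100*max(ok,e),ph,ro,pi,np.round(qp,2),np.round(qg,2)))
for r_ in sorted(res,key=lambda t:-t[0])[:8]:print(*r_)
E
time python3 s6.py
```

```text
0.15058080372912144 20 0 -30 [ 0.54  0.53 -0.46  1.95  0.4   0.4   1.45] [ 0.37  0.73 -0.24  1.95  0.49  0.15  1.35]
0.14725834587513711 20 -20 30 [ 0.51  0.52 -0.41  1.95  0.33  0.38  1.51] [ 0.35  0.72 -0.22  1.95  0.41  0.15  1.44]
0.1471526343081685 20 -35 30 [ 0.51  0.52 -0.41  1.95  0.33  0.38  1.51] [ 0.35  0.72 -0.22  1.95  0.41  0.15  1.44]
0.14660945131296896 20 0 30 [ 0.51  0.52 -0.41  1.95  0.33  0.38  1.52] [ 0.35  0.72 -0.22  1.95  0.41  0.15  1.44]
0.14580270611473717 20 20 30 [ 0.5   0.52 -0.41  1.95  0.33  0.38  1.52] [ 0.35  0.72 -0.22  1.95  0.41  0.15  1.44]
0.14511565185807074 20 35 30 [ 0.5   0.52 -0.41  1.95  0.33  0.38  1.52] [ 0.35  0.72 -0.22  1.95  0.4   0.15  1.44]
0.1412746101651797 20 -35 -10 [ 0.47  0.51 -0.36  1.95  0.26  0.37  1.58] [ 0.34  0.72 -0.2   1.95  0.32  0.14  1.52]
0.14119000669480403 20 -20 -10 [ 0.47  0.51 -0.35  1.95  0.25  0.37  1.59] [ 0.34  0.72 -0.2   1.95  0.32  0.14  1.52]
real	0m44.978s
user	0m45.227s
sys	0m0.108s
```

```bash
cat > s7.py <<'E'
from s3 import *
G=(-.018,.028);ph=20*d;TR=np.array([.429,-.2815])
def binpose(xyz,yaw,flip): # TCP pose with bin level at xyz, yaw
    a=np.array([np.sin(ph),-np.cos(ph)]);p=np.array(G)+.011*a
    return np.array([xyz[0]+p[0]*np.cos(yaw),xyz[1]+p[0]*np.sin(yaw),xyz[2]+p[1]]),(tool(yaw,ph)*(FL if flip else R.identity())).as_matrix()
if __name__=="__main__":
  for flip in(True,False):
    st=run(np.array(D[4][0]),[(-.2,0,.2,-.001,.028,0)]*8)[:2]
    if not flip:
        for i in range(3): st=run(st[0],[(0,0,0,0,0,.125)]*8,pose=st[1])[:2]
    K=dict(g=G,flip=flip)
    st=go(st,grasp(ph,back=.12,**K),8,"pregrasp");st=go(st,grasp(ph,**K),8,"grasp")
    for k in range(1,4): st=go(st,grasp(ph,th=k*12.5*d,**K),8,f"raise{k}")
    st=go(st,grasp(ph,th=37.5*d,bx=.016,bz=.022,**K),8,"drawdown")
    X,M=st[1];st=go(st,(X+[-.1,0,.02],M),8,"out")
    sg=1 if flip else -1
    st=go(st,binpose([.50,-.16,.23],.047,flip),8,"level")
    for k in range(1,5): st=go(st,binpose([.50,-.16-.03*k,.23],.047+sg*k*np.pi/4,flip),8,f"turn{k}")
    st=go(st,binpose([*TR,.1],sg*np.pi,flip),8,"above");st=go(st,binpose([*TR,.006],sg*np.pi,flip),8,"place")
E
python3 s7.py
```

```text
pregrasp  n=8 row [ 0.28  0.01 -0.3 ] [-0.    -0.003 -0.001] q [ 0.05  0.52  0.29  1.97 -0.67  0.42 -0.66] err 0.0000 0.000 vmax 0.22
grasp     n=8 row [ 0.17  0.01 -0.47] [-0. -0.  0.] q [ 0.19  0.72  0.05  1.96 -0.79  0.17 -0.54] err 0.0000 0.000 vmax 0.32
raise1    n=8 row [-0.03 -0.    0.06] [-0.001  0.026  0.   ] q [-0.05  0.77  0.42  1.78 -0.61  0.59 -0.77] err 0.0000 0.000 vmax 0.71
raise2    n=8 row [-0.01 -0.    0.06] [-0.001  0.026 -0.   ] q [-0.11  0.85  0.55  1.57 -0.47  0.95 -0.93] err 0.0000 0.000 vmax 0.47
raise3    n=8 row [0.   0.   0.07] [-0.001  0.026 -0.   ] q [-0.12  0.94  0.6   1.34 -0.38  1.28 -1.02] err 0.0000 0.000 vmax 0.43
drawdown  n=8 row [-0.11 -0.01 -0.03] [-0. -0. -0.] q [-0.13  0.92  0.6   1.44 -0.37  1.21 -1.  ] err 0.0000 0.000 vmax 0.13
out       n=8 row [-0.42  0.    0.08] [0. 0. 0.] q [-0.16  0.78  0.62  1.74 -0.34  1.05 -0.93] err 0.0000 0.000 vmax 0.41
level     n=8 row [ 0.04 -0.02  0.11] [ 0.004 -0.078 -0.   ] q [ 0.25  0.46  0.08  2.2  -0.82  0.22 -0.43] err 0.0001 0.000 vmax 1.87
turn1     n=8 row [ 0.02 -0.17 -0.  ] [-0.     0.     0.094] 
[... 1867 characters left out ...]
 0.18  1.02] err 0.0000 0.000 vmax 0.97
turn2     n=8 row [ 0.04 -0.11 -0.  ] [-0.    -0.    -0.094] q [-0.34  0.68  0.75  1.97 -0.22  0.53  0.5 ] err 0.0000 0.000 vmax 0.67
turn3     n=8 row [ 0.04 -0.14 -0.  ] [-0.     0.    -0.094] q [-0.28  0.88  0.96  1.68 -0.42  0.99  0.01] err 0.0000 0.000 vmax 0.64
turn4     n=8 row [ 0.02 -0.17 -0.  ] [-0.     0.    -0.094] q [-0.1   1.03  1.08  1.43 -0.61  1.4  -0.52] err 0.0000 0.000 vmax 0.69
above     n=8 row [-0.3  -0.01 -0.54] [ 0.     0.    -0.006] q [-0.07  1.13  0.99  1.72 -0.75  1.08 -0.39] err 0.0000 0.000 vmax 0.43
place     n=8 row [ 0.   -0.   -0.39] [ 0.  0. -0.] q [-0.03  1.25  0.89  1.73 -0.86  0.95 -0.35] err 0.0000 0.000 vmax 0.17
```

```bash
cat > nx.py <<'E'
# prints per-row shift/turn from the actual pose to a target, n rows
from s7 import *
from h import r
def cur():
    s=r.get_state();return np.array(s["q"]),(np.array(s["tool_pos"]),R.from_quat(s["eef_rot"]).as_matrix())
E
python3 - <<'E'
from nx import *
st=cur();K=dict(g=G,flip=True)
st=go(st,grasp(ph,back=.12,**K),8,"pre");st=go(st,grasp(ph,**K),8,"grasp")
print(np.round(grasp(ph,back=.12,**K)[0],4),np.round(grasp(ph,**K)[0],4))
E
```

```text
pre       n=8 row [ 0.08  0.01 -0.1 ] [-0.001  0.025 -0.001] q [ 0.03  0.52  0.33  1.97 -0.71  0.43 -0.62] err 0.0000 0.000 vmax 1.18
grasp     n=8 row [ 0.17  0.01 -0.47] [-0. -0. -0.] q [ 0.18  0.72  0.07  1.96 -0.85  0.18 -0.48] err 0.0000 0.000 vmax 0.34
[ 0.5703 -0.1551  0.2754] [ 0.6113 -0.1532  0.1627]
```

Call:
drive_tool([
  {"tx": 0.08,"ty": 0.01,"tz": -0.1,"wx": 0,"wy": 0.025,"wz": 0,"claw": 0.65},
  {"tx": 0.08,"ty": 0.01,"tz": -0.1,"wx": 0,"wy": 0.025,"wz": 0,"claw": 0.65},
  {"tx": 0.08,"ty": 0.01,"tz": -0.1,"wx": 0,"wy": 0.025,"wz": 0,"claw": 0.65},
  {"tx": 0.08,"ty": 0.01,"tz": -0.1,"wx": 0,"wy": 0.025,"wz": 0,"claw": 0.65},
  {"tx": 0.08,"ty": 0.01,"tz": -0.1,"wx": 0,"wy": 0.025,"wz": 0,"claw": 0.65},
  {"tx": 0.08,"ty": 0.01,"tz": -0.1,"wx": 0,"wy": 0.025,"wz": 0,"claw": 0.65},
  {"tx": 0.08,"ty": 0.01,"tz": -0.1,"wx": 0,"wy": 0.025,"wz": 0,"claw": 0.65},
  {"tx": 0.08,"ty": 0.01,"tz": -0.1,"wx": 0,"wy": 0.025,"wz": 0,"claw": 0.65},
])

```text
clock: 10.55
tool_pos: [0.5715, -0.1547, 0.276]
eef_rot: [0.985, 0.026, 0.172, -0.009]
contact_force: [0.7, -0.7, 0.1]
opening: 0.824
finger_force: 0.0
```

Run:
```python
from nx import *
from h import *
st=cur();K=dict(g=G,flip=True);print(np.round(st[0],2),np.round(st[1][0],4))
go(st,grasp(ph,**K),8,"grasp")
s=snap("side");i=s["image"][90:250,150:350];cv2.imwrite("pics/pre.png",cv2.resize(i,None,fx=3.5,fy=3.5,interpolation=cv2.INTER_CUBIC))
```

```text
[ 0.03  0.52  0.33  1.96 -0.71  0.45 -0.61] [ 0.5715 -0.1547  0.276 ]
grasp     n=8 row [ 0.17  0.01 -0.47] [-0.001 -0.    -0.001] q [ 0.17  0.72  0.07  1.96 -0.86  0.18 -0.47] err 0.0000 0.000 vmax 0.34
```

View pics/pre.png

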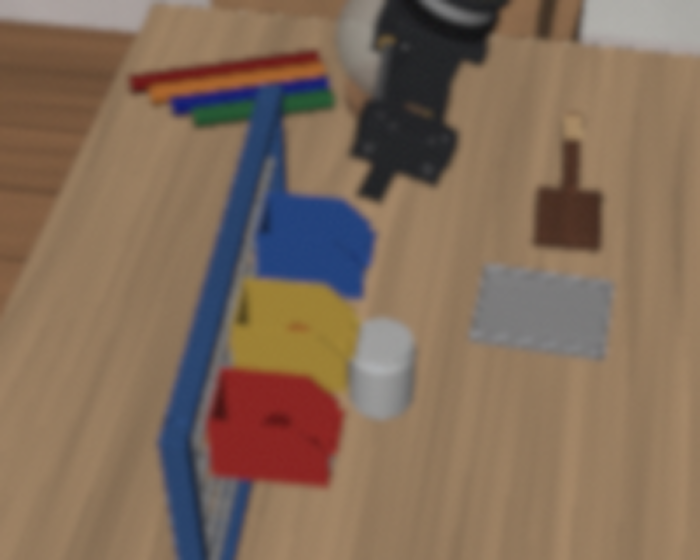

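The crop shows the fingers at (375,190) in front of and above the blue bin at (310,245). The tray at (540,310) is clear and the paddle lies beside it at (570,190).

Call:
drive_tool([
  {"tx": 0.17,"ty": 0.01,"tz": -0.47,"wx": 0,"wy": 0,"wz": 0,"claw": 0.65},
  {"tx": 0.17,"ty": 0.01,"tz": -0.47,"wx": 0,"wy": 0,"wz": 0,"claw": 0.65},
  {"tx": 0.17,"ty": 0.01,"tz": -0.47,"wx": 0,"wy": 0,"wz": 0,"claw": 0.65},
  {"tx": 0.17,"ty": 0.01,"tz": -0.47,"wx": 0,"wy": 0,"wz": 0,"claw": 0.65},
  {"tx": 0.17,"ty": 0.01,"tz": -0.47,"wx": 0,"wy": 0,"wz": 0,"claw": 0.65},
  {"tx": 0.17,"ty": 0.01,"tz": -0.47,"wx": 0,"wy": 0,"wz": 0,"claw": 0.65},
  {"tx": 0.17,"ty": 0.01,"tz": -0.47,"wx": 0,"wy": 0,"wz": 0,"claw": 0.65},
  {"tx": 0.17,"ty": 0.01,"tz": -0.47,"wx": 0,"wy": 0,"wz": 0,"claw": 0.65},
])

```text
clock: 11.4
tool_pos: [0.6126, -0.1526, 0.1628]
eef_rot: [0.985, 0.026, 0.173, -0.009]
contact_force: [0.6, 0.5, 0.2]
opening: 0.826
finger_force: 0.0
```

Call:
drive_tool([
  {"tx": 0,"ty": 0,"tz": 0,"wx": 0,"wy": 0,"wz": 0,"claw": -1},
  {"tx": 0,"ty": 0,"tz": 0,"wx": 0,"wy": 0,"wz": 0,"claw": -1},
  {"tx": 0,"ty": 0,"tz": 0,"wx": 0,"wy": 0,"wz": 0,"claw": -1},
  {"tx": 0,"ty": 0,"tz": 0,"wx": 0,"wy": 0,"wz": 0,"claw": -1},
  {"tx": 0,"ty": 0,"tz": 0,"wx": 0,"wy": 0,"wz": 0,"claw": -1},
  {"tx": 0,"ty": 0,"tz": 0,"wx": 0,"wy": 0,"wz": 0,"claw": -1},
  {"tx": 0,"ty": 0,"tz": 0,"wx": 0,"wy": 0,"wz": 0,"claw": -1},
  {"tx": 0,"ty": 0,"tz": 0,"wx": 0,"wy": 0,"wz": 0,"claw": -1},
], force=40)

```text
clock: 12.2
tool_pos: [0.6124, -0.153, 0.1631]
eef_rot: [0.985, 0.026, 0.172, -0.009]
contact_force: [-3.8, -1.2, 6.4]
opening: 0.633
finger_force: 39.9
```

Run:
```python
from nx import *
st=cur();K=dict(g=G,flip=True);print(np.round(st[0],2),np.round(st[1][0]-grasp(ph,**K)[0],4),np.round(R.from_matrix(st[1][1]@grasp(ph,**K)[1].T).as_rotvec(),3))
for k in range(1,5): st=go(st,grasp(ph,th=k*9.5*d,**K),8,f"raise{k}")
```

```text
[ 0.18  0.72  0.08  1.95 -0.86  0.2  -0.47] [0.0011 0.0002 0.0004] [0.008 0.003 0.006]
raise1    n=8 row [-0.03 -0.    0.04] [-0.002  0.019 -0.001] q [-0.03  0.76  0.4   1.83 -0.7   0.52 -0.68] err 0.0000 0.000 vmax 0.57
raise2    n=8 row [-0.01 -0.    0.05] [-0.001  0.02   0.   ] q [-0.11  0.82  0.55  1.67 -0.57  0.79 -0.83] err 0.0000 0.000 vmax 0.37
raise3    n=8 row [-0.01 -0.    0.05] [-0.001  0.02  -0.   ] q [-0.14  0.89  0.61  1.51 -0.47  1.05 -0.93] err 0.0000 0.000 vmax 0.33
raise4    n=8 row [0.   0.   0.05] [-0.001  0.02   0.   ] q [-0.13  0.96  0.64  1.33 -0.41  1.31 -1.  ] err 0.0000 0.000 vmax 0.32
```

Call:
drive_tool([
  {"tx": -0.022,"ty": -0.001,"tz": 0.045,"wx": -0.001,"wy": 0.0198,"wz": 0,"claw": -1},
  {"tx": -0.022,"ty": -0.001,"tz": 0.045,"wx": -0.001,"wy": 0.0198,"wz": 0,"claw": -1},
  {"tx": -0.022,"ty": -0.001,"tz": 0.045,"wx": -0.001,"wy": 0.0198,"wz": 0,"claw": -1},
  {"tx": -0.022,"ty": -0.001,"tz": 0.045,"wx": -0.001,"wy": 0.0198,"wz": 0,"claw": -1},
  {"tx": -0.022,"ty": -0.001,"tz": 0.045,"wx": -0.001,"wy": 0.0198,"wz": 0,"claw": -1},
  {"tx": -0.022,"ty": -0.001,"tz": 0.045,"wx": -0.001,"wy": 0.0198,"wz": 0,"claw": -1},
  {"tx": -0.022,"ty": -0.001,"tz": 0.045,"wx": -0.001,"wy": 0.0198,"wz": 0,"claw": -1},
  {"tx": -0.022,"ty": -0.001,"tz": 0.045,"wx": -0.001,"wy": 0.0198,"wz": 0,"claw": -1},
])

```text
clock: 13.0
tool_pos: [0.6075, -0.153, 0.1735]
eef_rot: [0.996, 0.025, 0.09, -0.007]
contact_force: [-0.3, -1.4, 1.0]
opening: 0.631
finger_force: 39.9
```

Call:
drive_tool([
  {"tx": -0.014,"ty": -0.001,"tz": 0.048,"wx": -0.001,"wy": 0.0198,"wz": 0,"claw": -1},
  {"tx": -0.014,"ty": -0.001,"tz": 0.048,"wx": -0.001,"wy": 0.0198,"wz": 0,"claw": -1},
  {"tx": -0.014,"ty": -0.001,"tz": 0.048,"wx": -0.001,"wy": 0.0198,"wz": 0,"claw": -1},
  {"tx": -0.014,"ty": -0.001,"tz": 0.048,"wx": -0.001,"wy": 0.0198,"wz": 0,"claw": -1},
  {"tx": -0.014,"ty": -0.001,"tz": 0.048,"wx": -0.001,"wy": 0.0198,"wz": 0,"claw": -1},
  {"tx": -0.014,"ty": -0.001,"tz": 0.048,"wx": -0.001,"wy": 0.0198,"wz": 0,"claw": -1},
  {"tx": -0.014,"ty": -0.001,"tz": 0.048,"wx": -0.001,"wy": 0.0198,"wz": 0,"claw": -1},
  {"tx": -0.014,"ty": -0.001,"tz": 0.048,"wx": -0.001,"wy": 0.0198,"wz": 0,"claw": -1},
])

```text
clock: 13.8
tool_pos: [0.604, -0.1529, 0.1849]
eef_rot: [1.0, 0.025, 0.007, -0.005]
contact_force: [-1.5, -0.4, 1.6]
opening: 0.63
finger_force: 39.9
```

Low forces; continue raising.

Call:
drive_tool([
  {"tx": -0.006,"ty": 0,"tz": 0.05,"wx": -0.001,"wy": 0.0198,"wz": 0,"claw": -1},
  {"tx": -0.006,"ty": 0,"tz": 0.05,"wx": -0.001,"wy": 0.0198,"wz": 0,"claw": -1},
  {"tx": -0.006,"ty": 0,"tz": 0.05,"wx": -0.001,"wy": 0.0198,"wz": 0,"claw": -1},
  {"tx": -0.006,"ty": 0,"tz": 0.05,"wx": -0.001,"wy": 0.0198,"wz": 0,"claw": -1},
  {"tx": -0.006,"ty": 0,"tz": 0.05,"wx": -0.001,"wy": 0.0198,"wz": 0,"claw": -1},
  {"tx": -0.006,"ty": 0,"tz": 0.05,"wx": -0.001,"wy": 0.0198,"wz": 0,"claw": -1},
  {"tx": -0.006,"ty": 0,"tz": 0.05,"wx": -0.001,"wy": 0.0198,"wz": 0,"claw": -1},
  {"tx": -0.006,"ty": 0,"tz": 0.05,"wx": -0.001,"wy": 0.0198,"wz": 0,"claw": -1},
])

```text
clock: 14.6
tool_pos: [0.6024, -0.1528, 0.1966]
eef_rot: [0.997, 0.025, -0.077, -0.003]
contact_force: [-0.4, -0.8, 1.0]
opening: 0.631
finger_force: 39.9
```

Call:
drive_tool([
  {"tx": 0.002,"ty": 0,"tz": 0.05,"wx": -0.001,"wy": 0.0198,"wz": 0,"claw": -1},
  {"tx": 0.002,"ty": 0,"tz": 0.05,"wx": -0.001,"wy": 0.0198,"wz": 0,"claw": -1},
  {"tx": 0.002,"ty": 0,"tz": 0.05,"wx": -0.001,"wy": 0.0198,"wz": 0,"claw": -1},
  {"tx": 0.002,"ty": 0,"tz": 0.05,"wx": -0.001,"wy": 0.0198,"wz": 0,"claw": -1},
  {"tx": 0.002,"ty": 0,"tz": 0.05,"wx": -0.001,"wy": 0.0198,"wz": 0,"claw": -1},
  {"tx": 0.002,"ty": 0,"tz": 0.05,"wx": -0.001,"wy": 0.0198,"wz": 0,"claw": -1},
  {"tx": 0.002,"ty": 0,"tz": 0.05,"wx": -0.001,"wy": 0.0198,"wz": 0,"claw": -1},
  {"tx": 0.002,"ty": 0,"tz": 0.05,"wx": -0.001,"wy": 0.0198,"wz": 0,"claw": -1},
])

```text
clock: 15.4
tool_pos: [0.6029, -0.1526, 0.2085]
eef_rot: [0.987, 0.024, -0.159, -0.001]
contact_force: [0.1, -0.6, -0.9]
opening: 0.63
finger_force: 39.9
```

Run:
```python
from h import *
s=snap("side");i=s["image"][90:250,150:350];cv2.imwrite("pics/raise.png",cv2.resize(i,None,fx=3.5,fy=3.5,interpolation=cv2.INTER_CUBIC))
```

```text
(no output)
```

View pics/raise.png

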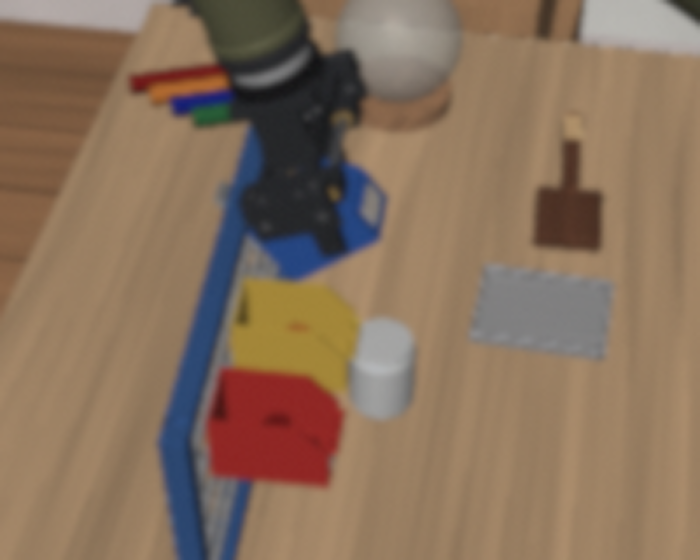

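The crop shows the blue bin at (315,225) tipped front-up in the gripper, with the yellow and red bins undisturbed.

Call:
drive_tool([
  {"tx": -0.053,"ty": -0.002,"tz": 0.041,"wx": 0,"wy": 0,"wz": 0,"claw": -1},
  {"tx": -0.053,"ty": -0.002,"tz": 0.041,"wx": 0,"wy": 0,"wz": 0,"claw": -1},
  {"tx": -0.053,"ty": -0.002,"tz": 0.041,"wx": 0,"wy": 0,"wz": 0,"claw": -1},
  {"tx": -0.053,"ty": -0.002,"tz": 0.041,"wx": 0,"wy": 0,"wz": 0,"claw": -1},
  {"tx": -0.053,"ty": -0.002,"tz": 0.041,"wx": 0,"wy": 0,"wz": 0,"claw": -1},
  {"tx": -0.053,"ty": -0.002,"tz": 0.041,"wx": 0,"wy": 0,"wz": 0,"claw": -1},
  {"tx": -0.053,"ty": -0.002,"tz": 0.041,"wx": 0,"wy": 0,"wz": 0,"claw": -1},
  {"tx": -0.053,"ty": -0.002,"tz": 0.041,"wx": 0,"wy": 0,"wz": 0,"claw": -1},
])

```text
clock: 16.25
tool_pos: [0.5899, -0.1535, 0.2187]
eef_rot: [0.987, 0.024, -0.159, -0.001]
contact_force: [-1.2, -0.2, -2.0]
opening: 0.63
finger_force: 39.9
```

Call:
drive_tool([
  {"tx": -0.056,"ty": -0.003,"tz": -0.072,"wx": 0,"wy": 0,"wz": 0,"claw": -1},
  {"tx": -0.056,"ty": -0.003,"tz": -0.072,"wx": 0,"wy": 0,"wz": 0,"claw": -1},
  {"tx": -0.056,"ty": -0.003,"tz": -0.072,"wx": 0,"wy": 0,"wz": 0,"claw": -1},
  {"tx": -0.056,"ty": -0.003,"tz": -0.072,"wx": 0,"wy": 0,"wz": 0,"claw": -1},
  {"tx": -0.056,"ty": -0.003,"tz": -0.072,"wx": 0,"wy": 0,"wz": 0,"claw": -1},
  {"tx": -0.056,"ty": -0.003,"tz": -0.072,"wx": 0,"wy": 0,"wz": 0,"claw": -1},
  {"tx": -0.056,"ty": -0.003,"tz": -0.072,"wx": 0,"wy": 0,"wz": 0,"claw": -1},
  {"tx": -0.056,"ty": -0.003,"tz": -0.072,"wx": 0,"wy": 0,"wz": 0,"claw": -1},
])

```text
clock: 17.05
tool_pos: [0.5766, -0.1542, 0.2011]
eef_rot: [0.987, 0.024, -0.159, -0.001]
contact_force: [-0.1, -0.8, -2.3]
opening: 0.631
finger_force: 39.9
```

Call:
drive_tool([
  {"tx": -0.2,"ty": -0.01,"tz": 0,"wx": 0,"wy": 0,"wz": 0,"claw": -1},
  {"tx": -0.3,"ty": -0.015,"tz": 0,"wx": 0,"wy": 0,"wz": 0,"claw": -1},
  {"tx": -0.5,"ty": -0.02,"tz": 0,"wx": 0,"wy": 0,"wz": 0,"claw": -1},
  {"tx": -0.5,"ty": -0.02,"tz": 0,"wx": 0,"wy": 0,"wz": 0,"claw": -1},
  {"tx": -0.5,"ty": -0.02,"tz": 0.1,"wx": 0,"wy": 0,"wz": 0,"claw": -1},
  {"tx": -0.5,"ty": -0.02,"tz": 0.2,"wx": 0,"wy": 0,"wz": 0,"claw": -1},
  {"tx": -0.5,"ty": -0.02,"tz": 0.3,"wx": 0,"wy": 0,"wz": 0,"claw": -1},
  {"tx": -0.3,"ty": -0.02,"tz": 0.2,"wx": 0,"wy": 0,"wz": 0,"claw": -1},
])

```text
clock: 17.85
tool_pos: [0.4763, -0.1588, 0.2261]
eef_rot: [0.987, 0.024, -0.159, -0.001]
contact_force: [0.8, 0.6, -1.9]
opening: 0.635
finger_force: 39.9
```

Run:
```python
from nx import *
from h import *
st=cur();print(np.round(st[0],2))
b=st[1][1][:,2];print("tool z",np.round(b,3))
flip=True
st=go(st,binpose([.49,-.16,.22],.047,flip),16,"level")
for k in range(1,5): st=go(st,binpose([.49,-.16-.03*k,.22],.047+k*np.pi/4,flip),8,f"turn{k}")
st=go(st,binpose([*TR,.08],np.pi-.024,flip),8,"above")
s=snap("side");i=s["image"][90:250,150:350];cv2.imwrite("pics/out.png",cv2.resize(i,None,fx=3.5,fy=3.5,interpolation=cv2.INTER_CUBIC))
```

```text
[-0.17  0.79  0.66  1.72 -0.37  1.09 -0.89]
tool z [-0.313 -0.006 -0.95 ]
level     n=16 row [-0.   -0.    0.02] [ 0.001 -0.04  -0.   ] q [ 0.29  0.47  0.03  2.24 -0.92  0.17 -0.32] err 0.0001 0.000 vmax 1.36
turn1     n=8 row [ 0.02 -0.17  0.  ] [-0.    -0.     0.094] q [ 0.58  0.56 -0.1   1.98 -0.54  0.58  0.21] err 0.0000 0.000 vmax 0.76
turn2     n=8 row [ 0.04 -0.14  0.  ] [ 0.    -0.     0.094] q [ 0.65  0.69 -0.21  1.66 -0.2   0.98  0.65] err 0.0000 0.000 vmax 0.57
turn3     n=8 row [ 0.04 -0.11  0.  ] [ 0.    -0.     0.094] q [ 0.61  0.79 -0.32  1.44  0.1   1.26  1.13] err 0.0000 0.000 vmax 0.63
turn4     n=8 row [ 0.02 -0.08  0.  ] [0.    0.    0.094] q [ 0.57  0.81 -0.44  1.43  0.41  1.33  1.65] err 0.0000 0.000 vmax 0.65
above     n=8 row [-0.25 -0.01 -0.58] [-0.     0.    -0.008] q [ 0.61  0.93 -0.38  1.69  0.49  0.98  1.5 ] err 0.0000 0.000 vmax 0.46
```

View pics/out.png

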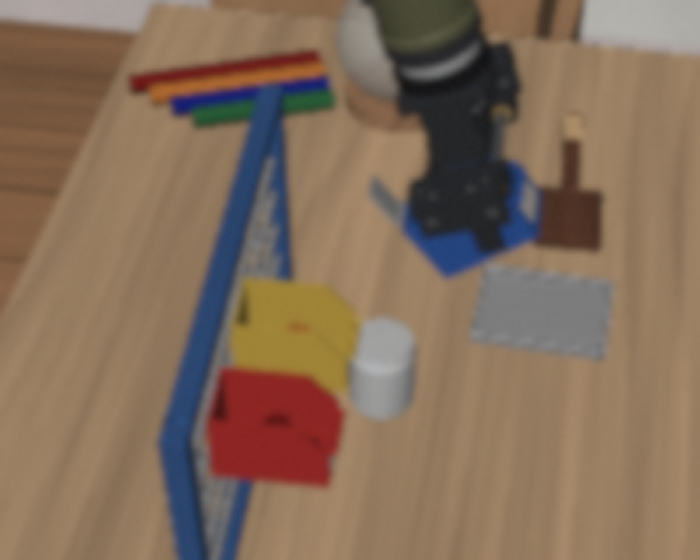

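The bin hangs free in the gripper at (470,215), hook clear of the panel, with the other bins and the tin in place.

Run:
```python
from nx import *
st=cur();flip=True
st=go(st,binpose([.48,-.20,.22],.047+np.pi/2,flip),24,"turn+lvl")
st=go(st,binpose([.46,-.27,.20],np.pi-.024,flip),16,"turn2")
st=go(st,binpose([*TR,.06],np.pi-.024,flip),8,"above")
```

```text
turn+lvl  n=24 row [ 0.01 -0.08  0.01] [ 0.021 -0.02   0.06 ] q [ 0.55  0.67 -0.07  1.73 -0.31  0.95  0.74] err 0.0000 0.000 vmax 0.73
turn2     n=16 row [-0.01 -0.12 -0.04] [-0.    0.    0.09] q [ 0.52  0.78 -0.29  1.55  0.31  1.2   1.66] err 0.0000 0.000 vmax 0.59
above     n=8 row [-0.13 -0.05 -0.58] [ 0. -0. -0.] q [ 0.54  0.95 -0.25  1.7   0.4   0.9   1.59] err 0.0000 0.000 vmax 0.40
```

Call:
drive_tool([
  {"tx": 0.01,"ty": -0.08,"tz": 0.01,"wx": 0.021,"wy": -0.02,"wz": 0.06,"claw": -1},
  {"tx": 0.01,"ty": -0.08,"tz": 0.01,"wx": 0.021,"wy": -0.02,"wz": 0.06,"claw": -1},
  {"tx": 0.01,"ty": -0.08,"tz": 0.01,"wx": 0.021,"wy": -0.02,"wz": 0.06,"claw": -1},
  {"tx": 0.01,"ty": -0.08,"tz": 0.01,"wx": 0.021,"wy": -0.02,"wz": 0.06,"claw": -1},
  {"tx": 0.01,"ty": -0.08,"tz": 0.01,"wx": 0.021,"wy": -0.02,"wz": 0.06,"claw": -1},
  {"tx": 0.01,"ty": -0.08,"tz": 0.01,"wx": 0.021,"wy": -0.02,"wz": 0.06,"claw": -1},
  {"tx": 0.01,"ty": -0.08,"tz": 0.01,"wx": 0.021,"wy": -0.02,"wz": 0.06,"claw": -1},
  {"tx": 0.01,"ty": -0.08,"tz": 0.01,"wx": 0.021,"wy": -0.02,"wz": 0.06,"claw": -1},
])

```text
clock: 18.7
tool_pos: [0.4805, -0.178, 0.2278]
eef_rot: [0.956, 0.283, -0.068, -0.045]
contact_force: [0.2, 0.3, -1.9]
opening: 0.632
finger_force: 39.9
```

Call:
drive_tool([
  {"tx": 0.01,"ty": -0.08,"tz": 0.01,"wx": 0.021,"wy": -0.02,"wz": 0.06,"claw": -1},
  {"tx": 0.01,"ty": -0.08,"tz": 0.01,"wx": 0.021,"wy": -0.02,"wz": 0.06,"claw": -1},
  {"tx": 0.01,"ty": -0.08,"tz": 0.01,"wx": 0.021,"wy": -0.02,"wz": 0.06,"claw": -1},
  {"tx": 0.01,"ty": -0.08,"tz": 0.01,"wx": 0.021,"wy": -0.02,"wz": 0.06,"claw": -1},
  {"tx": 0.01,"ty": -0.08,"tz": 0.01,"wx": 0.021,"wy": -0.02,"wz": 0.06,"claw": -1},
  {"tx": 0.01,"ty": -0.08,"tz": 0.01,"wx": 0.021,"wy": -0.02,"wz": 0.06,"claw": -1},
  {"tx": 0.01,"ty": -0.08,"tz": 0.01,"wx": 0.021,"wy": -0.02,"wz": 0.06,"claw": -1},
  {"tx": 0.01,"ty": -0.08,"tz": 0.01,"wx": 0.021,"wy": -0.02,"wz": 0.06,"claw": -1},
])

```text
clock: 19.5
tool_pos: [0.4827, -0.1975, 0.2301]
eef_rot: [0.85, 0.519, 0.027, -0.086]
contact_force: [-0.6, 0.2, -2.0]
opening: 0.632
finger_force: 39.9
```

Call:
drive_tool([
  {"tx": 0.01,"ty": -0.08,"tz": 0.01,"wx": 0.021,"wy": -0.02,"wz": 0.06,"claw": -1},
  {"tx": 0.01,"ty": -0.08,"tz": 0.01,"wx": 0.021,"wy": -0.02,"wz": 0.06,"claw": -1},
  {"tx": 0.01,"ty": -0.08,"tz": 0.01,"wx": 0.021,"wy": -0.02,"wz": 0.06,"claw": -1},
  {"tx": 0.01,"ty": -0.08,"tz": 0.01,"wx": 0.021,"wy": -0.02,"wz": 0.06,"claw": -1},
  {"tx": 0.01,"ty": -0.08,"tz": 0.01,"wx": 0.021,"wy": -0.02,"wz": 0.06,"claw": -1},
  {"tx": 0.01,"ty": -0.08,"tz": 0.01,"wx": 0.021,"wy": -0.02,"wz": 0.06,"claw": -1},
  {"tx": 0.01,"ty": -0.08,"tz": 0.01,"wx": 0.021,"wy": -0.02,"wz": 0.06,"claw": -1},
  {"tx": 0.01,"ty": -0.08,"tz": 0.01,"wx": 0.021,"wy": -0.02,"wz": 0.06,"claw": -1},
])

```text
clock: 20.3
tool_pos: [0.485, -0.217, 0.2324]
eef_rot: [0.679, 0.714, 0.119, -0.12]
contact_force: [-0.3, -0.8, -1.9]
opening: 0.631
finger_force: 39.9
```

Run:
```python
from nx import *
st=cur();flip=True;print(np.round(st[0],2))
st=go(st,binpose([.46,-.27,.20],np.pi-.024,flip),16,"turn2")
```

```text
[ 0.55  0.67 -0.08  1.73 -0.3   0.94  0.74]
turn2     n=16 row [-0.02 -0.11 -0.03] [0.    0.001 0.089] q [ 0.53  0.78 -0.3   1.55  0.31  1.2   1.65] err 0.0000 0.000 vmax 0.58
```

Call:
drive_tool([
  {"tx": -0.02,"ty": -0.11,"tz": -0.03,"wx": 0,"wy": 0.001,"wz": 0.089,"claw": -1},
  {"tx": -0.02,"ty": -0.11,"tz": -0.03,"wx": 0,"wy": 0.001,"wz": 0.089,"claw": -1},
  {"tx": -0.02,"ty": -0.11,"tz": -0.03,"wx": 0,"wy": 0.001,"wz": 0.089,"claw": -1},
  {"tx": -0.02,"ty": -0.11,"tz": -0.03,"wx": 0,"wy": 0.001,"wz": 0.089,"claw": -1},
  {"tx": -0.02,"ty": -0.11,"tz": -0.03,"wx": 0,"wy": 0.001,"wz": 0.089,"claw": -1},
  {"tx": -0.02,"ty": -0.11,"tz": -0.03,"wx": 0,"wy": 0.001,"wz": 0.089,"claw": -1},
  {"tx": -0.02,"ty": -0.11,"tz": -0.03,"wx": 0,"wy": 0.001,"wz": 0.089,"claw": -1},
  {"tx": -0.02,"ty": -0.11,"tz": -0.03,"wx": 0,"wy": 0.001,"wz": 0.089,"claw": -1},
])

```text
clock: 21.1
tool_pos: [0.4804, -0.2435, 0.225]
eef_rot: [0.372, 0.912, 0.064, -0.158]
contact_force: [0.3, 0.4, -1.9]
opening: 0.631
finger_force: 39.9
```

Call:
drive_tool([
  {"tx": -0.02,"ty": -0.11,"tz": -0.03,"wx": 0,"wy": 0.001,"wz": 0.089,"claw": -1},
  {"tx": -0.02,"ty": -0.11,"tz": -0.03,"wx": 0,"wy": 0.001,"wz": 0.089,"claw": -1},
  {"tx": -0.02,"ty": -0.11,"tz": -0.03,"wx": 0,"wy": 0.001,"wz": 0.089,"claw": -1},
  {"tx": -0.02,"ty": -0.11,"tz": -0.03,"wx": 0,"wy": 0.001,"wz": 0.089,"claw": -1},
  {"tx": -0.02,"ty": -0.11,"tz": -0.03,"wx": 0,"wy": 0.001,"wz": 0.089,"claw": -1},
  {"tx": -0.02,"ty": -0.11,"tz": -0.03,"wx": 0,"wy": 0.001,"wz": 0.089,"claw": -1},
  {"tx": -0.02,"ty": -0.11,"tz": -0.03,"wx": 0,"wy": 0.001,"wz": 0.089,"claw": -1},
  {"tx": -0.02,"ty": -0.11,"tz": -0.03,"wx": 0,"wy": 0.001,"wz": 0.089,"claw": -1},
])

```text
clock: 21.9
tool_pos: [0.4757, -0.2696, 0.2178]
eef_rot: [0.015, 0.985, 0.0, -0.174]
contact_force: [0.4, 0.2, -1.7]
opening: 0.634
finger_force: 39.9
```

Run:
```python
from nx import *
from h import *
st=cur();flip=True
go(st,binpose([*TR,.06],np.pi-.024,flip),8,"above60")
s=snap("side");W=pts(s);i=s["image"];hsv=cv2.cvtColor(i,cv2.COLOR_BGR2HSV).astype(int)
cv2.imwrite("pics/above.png",cv2.resize(i[110:230,230:380],None,fx=5,fy=5,interpolation=cv2.INTER_CUBIC))
```

```text
above60   n=8 row [-0.14 -0.05 -0.58] [ 0.001 -0.     0.001] q [ 0.54  0.95 -0.25  1.7   0.41  0.9   1.58] err 0.0000 0.000 vmax 0.41
```

View pics/above.png

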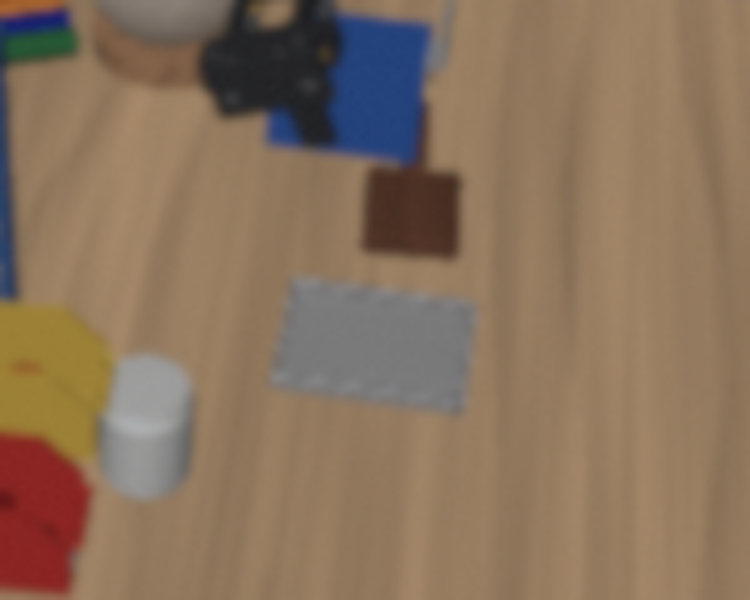

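The bin at (350,90) in the crop looks level and square to the tray at (375,345), and the tray and paddle are separate.

Call:
drive_tool([
  {"tx": -0.14,"ty": -0.05,"tz": -0.58,"wx": 0.001,"wy": 0,"wz": 0.001,"claw": -1},
  {"tx": -0.14,"ty": -0.05,"tz": -0.58,"wx": 0.001,"wy": 0,"wz": 0.001,"claw": -1},
  {"tx": -0.14,"ty": -0.05,"tz": -0.58,"wx": 0.001,"wy": 0,"wz": 0.001,"claw": -1},
  {"tx": -0.14,"ty": -0.05,"tz": -0.58,"wx": 0.001,"wy": 0,"wz": 0.001,"claw": -1},
  {"tx": -0.14,"ty": -0.05,"tz": -0.58,"wx": 0.001,"wy": 0,"wz": 0.001,"claw": -1},
  {"tx": -0.14,"ty": -0.05,"tz": -0.58,"wx": 0.001,"wy": 0,"wz": 0.001,"claw": -1},
  {"tx": -0.14,"ty": -0.05,"tz": -0.58,"wx": 0.001,"wy": 0,"wz": 0.001,"claw": -1},
  {"tx": -0.14,"ty": -0.05,"tz": -0.58,"wx": 0.001,"wy": 0,"wz": 0.001,"claw": -1},
])

```text
clock: 22.75
tool_pos: [0.442, -0.2816, 0.0781]
eef_rot: [0.013, 0.985, 0.004, -0.174]
contact_force: [-0.2, -0.1, -1.8]
opening: 0.636
finger_force: 39.9
```

Run:
```python
from nx import *
from h import *
st=cur();print(np.round(st[1][0],4))
go(st,binpose([*TR,.006],np.pi-.024,True),8,"to 6mm")
for n in("side","top"):
    s=snap(n);W=pts(s);hsv=cv2.cvtColor(s["image"],cv2.COLOR_BGR2HSV).astype(int)
    bl=(hsv[...,0]>100)&(hsv[...,0]<128)&(hsv[...,1]>120)&(np.abs(W[...,0]-.43)<.09)&(np.abs(W[...,1]+.28)<.08)
    P=W[bl];print(n,len(P),"z",np.round(np.percentile(P[:,2],[2,10,50,90,98]),4))
    if n=="side":
        # +y wall: lowest / per x bins
        for x in np.arange(.385,.48,.015):
            Q=P[np.abs(P[:,0]-x)<.006]
            if len(Q)>5: print("  x%.3f zmin %.4f zmax %.4f y %.4f"%(x,np.percentile(Q[:,2],3),Q[:,2].max(),np.median(Q[:,1])))
    else: print(cv2.minAreaRect((P[:,:2]*1000).astype(np.float32)))
    if n=="top":
        m=(hsv[...,1]<60)&(np.abs(W[...,0]-.43)<.1)&(np.abs(W[...,1]+.28)<.08)&(W[...,2]<.02);Q=W[m];print("tray",cv2.minAreaRect((Q[:,:2]*1000).astype(np.float32)))
```

```text
[ 0.442  -0.2816  0.0781]
to 6mm    n=8 row [ 0.01 -0.   -0.23] [-0. -0.  0.] q [ 0.53  1.03 -0.23  1.7   0.44  0.81  1.56] err 0.0000 0.000 vmax 0.11
side 383 z [0.0674 0.0762 0.099  0.1192 0.1233]
  x0.385 zmin 0.0774 zmax 0.1229 y -0.2847
  x0.400 zmin 0.0677 zmax 0.1235 y -0.2541
  x0.415 zmin 0.0714 zmax 0.1244 y -0.2552
  x0.430 zmin 0.0705 zmax 0.1497 y -0.2546
  x0.460 zmin 0.0683 zmax 0.0940 y -0.2484
top 666 z [0.0568 0.0598 0.081  0.1201 0.17  ]
((431.374267578125, -281.8292236328125), (72.99829864501953, 92.02091979980469), 89.73257446289062)
tray ((423.10357666015625, -284.1642150878906), (110.17754364013672, 121.02033996582031), 87.48871612548828)
```

Call:
drive_tool([
  {"tx": 0,"ty": 0,"tz": -0.3,"wx": 0,"wy": 0,"wz": 0,"claw": -1},
  {"tx": 0,"ty": 0,"tz": -0.3,"wx": 0,"wy": 0,"wz": 0,"claw": -1},
  {"tx": 0,"ty": 0,"tz": -0.3,"wx": 0,"wy": 0,"wz": 0,"claw": -1},
  {"tx": 0,"ty": 0,"tz": -0.3,"wx": 0,"wy": 0,"wz": 0,"claw": -1},
  {"tx": 0,"ty": 0,"tz": -0.3,"wx": 0,"wy": 0,"wz": 0,"claw": -1},
  {"tx": 0,"ty": 0,"tz": -0.15,"wx": 0,"wy": 0,"wz": 0,"claw": -1},
  {"tx": 0,"ty": 0,"tz": -0.08,"wx": 0,"wy": 0,"wz": 0,"claw": -1},
  {"tx": 0,"ty": 0,"tz": 0,"wx": 0,"wy": 0,"wz": 0,"claw": -1},
])

```text
clock: 23.65
tool_pos: [0.4416, -0.2809, 0.0268]
eef_rot: [0.011, 0.985, 0.004, -0.175]
contact_force: [-0.9, -0.5, -1.9]
opening: 0.631
finger_force: 39.9
```

Call:
drive_tool([
  {"tx": 0,"ty": 0,"tz": -0.03,"wx": 0,"wy": 0,"wz": 0,"claw": -1},
  {"tx": 0,"ty": 0,"tz": -0.03,"wx": 0,"wy": 0,"wz": 0,"claw": -1},
  {"tx": 0,"ty": 0,"tz": 0,"wx": 0,"wy": 0,"wz": 0,"claw": -1},
  {"tx": 0,"ty": 0,"tz": 0,"wx": 0,"wy": 0,"wz": 0,"claw": -1},
  {"tx": 0,"ty": 0,"tz": 0,"wx": 0,"wy": 0,"wz": 0,"claw": -1},
  {"tx": 0,"ty": 0,"tz": 0,"wx": 0,"wy": 0,"wz": 0,"claw": -1},
  {"tx": 0,"ty": 0,"tz": 0,"wx": 0,"wy": 0,"wz": 0,"claw": -1},
  {"tx": 0,"ty": 0,"tz": 0,"wx": 0,"wy": 0,"wz": 0,"claw": -1},
])

```text
clock: 24.45
tool_pos: [0.4417, -0.281, 0.0252]
eef_rot: [0.011, 0.985, 0.004, -0.175]
contact_force: [0.4, 0.6, -2.1]
opening: 0.631
finger_force: 39.9
```

Call:
drive_tool([
  {"tx": 0,"ty": 0,"tz": -0.03,"wx": 0,"wy": 0,"wz": 0,"claw": -1},
  {"tx": 0,"ty": 0,"tz": -0.03,"wx": 0,"wy": 0,"wz": 0,"claw": -1},
  {"tx": 0,"ty": 0,"tz": -0.02,"wx": 0,"wy": 0,"wz": 0,"claw": -1},
  {"tx": 0,"ty": 0,"tz": 0,"wx": 0,"wy": 0,"wz": 0,"claw": -1},
  {"tx": 0,"ty": 0,"tz": 0,"wx": 0,"wy": 0,"wz": 0,"claw": -1},
  {"tx": 0,"ty": 0,"tz": 0,"wx": 0,"wy": 0,"wz": 0,"claw": -1},
  {"tx": 0,"ty": 0,"tz": 0,"wx": 0,"wy": 0,"wz": 0,"claw": -1},
  {"tx": 0,"ty": 0,"tz": 0,"wx": 0,"wy": 0,"wz": 0,"claw": -1},
])

```text
clock: 25.25
tool_pos: [0.4416, -0.281, 0.0236]
eef_rot: [0.011, 0.985, 0.004, -0.175]
contact_force: [-0.3, 1.5, 5.0]
opening: 0.637
finger_force: 39.9
```

Call:
drive_tool([
  {"tx": 0,"ty": 0,"tz": 0,"wx": 0,"wy": 0,"wz": 0,"claw": 0.35},
  {"tx": 0,"ty": 0,"tz": 0,"wx": 0,"wy": 0,"wz": 0,"claw": 0.4},
  {"tx": 0,"ty": 0,"tz": 0,"wx": 0,"wy": 0,"wz": 0,"claw": 0.42},
  {"tx": 0,"ty": 0,"tz": 0,"wx": 0,"wy": 0,"wz": 0,"claw": 0.42},
  {"tx": 0.03,"ty": 0,"tz": 0.09,"wx": 0,"wy": 0,"wz": 0,"claw": 0.42},
  {"tx": 0.06,"ty": 0,"tz": 0.16,"wx": 0,"wy": 0,"wz": 0,"claw": 0.5},
  {"tx": 0.07,"ty": 0,"tz": 0.2,"wx": 0,"wy": 0,"wz": 0,"claw": 0.55},
  {"tx": 0.07,"ty": 0,"tz": 0.2,"wx": 0,"wy": 0,"wz": 0,"claw": 0.6},
])

```text
clock: 26.05
tool_pos: [0.449, -0.281, 0.043]
eef_rot: [0.011, 0.985, 0.004, -0.174]
contact_force: [-0.7, -0.3, 0.5]
opening: 0.8
finger_force: 0.0
```

Call:
drive_tool([
  {"tx": 0.1,"ty": 0,"tz": 0.28,"wx": 0,"wy": 0,"wz": 0,"claw": 0.6},
  {"tx": 0.2,"ty": 0,"tz": 0.55,"wx": 0,"wy": 0,"wz": 0,"claw": 0.6},
  {"tx": 0.3,"ty": 0,"tz": 0.8,"wx": 0,"wy": 0,"wz": 0,"claw": 0.6},
  {"tx": 0.3,"ty": 0,"tz": 0.8,"wx": 0,"wy": 0,"wz": 0,"claw": 0.6},
  {"tx": 0.3,"ty": 0,"tz": 0.8,"wx": 0,"wy": 0,"wz": 0,"claw": 0.6},
  {"tx": 0.3,"ty": 0,"tz": 0.8,"wx": 0,"wy": 0,"wz": 0,"claw": 0.6},
  {"tx": 0.3,"ty": 0,"tz": 0.8,"wx": 0,"wy": 0,"wz": 0,"claw": 0.6},
  {"tx": 0,"ty": 0,"tz": 0,"wx": 0,"wy": 0,"wz": 0,"claw": 0.6},
])

```text
clock: 26.85
tool_pos: [0.5058, -0.2811, 0.1906]
eef_rot: [0.011, 0.985, 0.003, -0.171]
contact_force: [0.7, 0.8, 0.2]
opening: 0.8
finger_force: 0.0
```

Run:
```python
from h import *
s=snap("side");i=s["image"][110:230,190:340];cv2.imwrite("pics/end.png",cv2.resize(i,None,fx=5,fy=5,interpolation=cv2.INTER_CUBIC))
W=pts(s);hsv=cv2.cvtColor(s["image"],cv2.COLOR_BGR2HSV).astype(int)
bl=(hsv[...,0]>100)&(hsv[...,0]<128)&(hsv[...,1]>120)&(np.abs(W[...,0]-.43)<.09)&(np.abs(W[...,1]+.28)<.08)
P=W[bl];print(len(P),np.round(np.percentile(P,[2,50,98],axis=0),4).tolist())
Q=P[P[:,2]>np.percentile(P[:,2],50)]
for x in np.arange(.385,.48,.015):
    Q=P[np.abs(P[:,0]-x)<.006]
    if len(Q)>5: print("x%.3f zmax95 %.4f"%(x,np.percentile(Q[:,2],95)))
```

```text
597 [[0.3888, -0.3092, 0.0105], [0.4285, -0.2552, 0.0397], [0.4725, -0.2487, 0.067]]
x0.385 zmax95 0.0671
x0.400 zmax95 0.0642
x0.415 zmax95 0.0646
x0.430 zmax95 0.0654
x0.445 zmax95 0.0643
x0.460 zmax95 0.0551
x0.475 zmax95 0.0439
```

View pics/end.png

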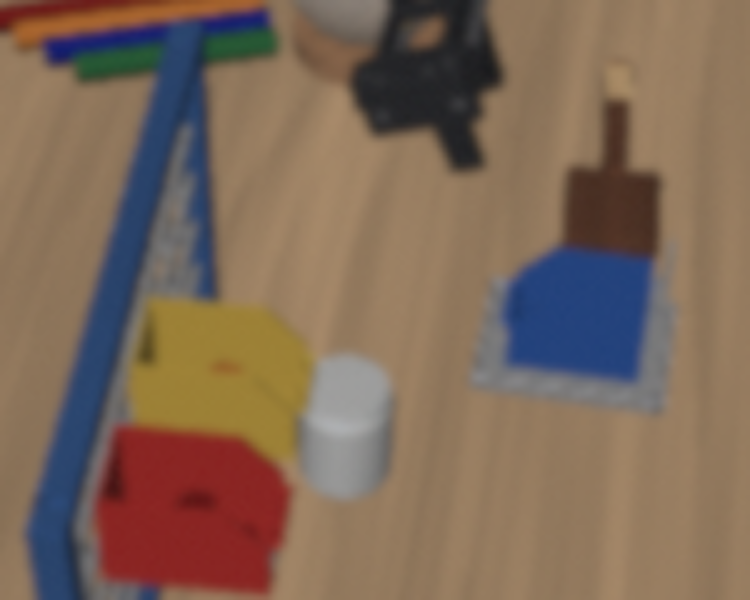

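The bin at (580,315) sits flat inside the tray rim, with wall tops at about 66 mm. The gripper is clear, and the paddle, red and yellow bins and tin are in place.

```bash
python3 -c "
from plant import workorder;print(workorder.finish_job())"
```

```text
the job is handed in; nothing more can be done
None
```

I laid the paddle on the bench beside the tray, set the blue bin down flat in the tray, and handed the job in at about 27 s; no verdict came back, and I did not take a closing look at the slices or the bottle.

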